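# Tip up the matching kiln post and set it in the shelf's empty corner

## Task

Two kiln posts lie on the table; take the one as long as the three that stand on the kiln shelf and tip it up until it stands upright on the table, raising one end while the other stays down on the table: it must not be lifted bodily while it lies or leans. Then carry it upright to the shelf and set it down gently in the empty corner, mirroring the other posts: as far in from the edges as they are, square with the shelf, upright and let go. Leave the short post, the standing posts and the other things where they are.

Things in the scene. Friction and masses are not known exactly. Their poses are not given: they have to be found in the camera images.
- long_post_center (a point): the matching post: cream-grey fireclay, square bar 32 x 32 mm, 120 mm long, about 0.26 kg, each end with four small corner teeth 6 mm high and 12 mm square (notches 8 mm wide between), both ends alike. It starts lying flat on the table. This point is its middle (16 mm above the table while it lies, 60 mm above its foot when upright). The x axis runs along its length, y and z are square to its sides
- long_post_end_a (a point): middle of the long post's end face on its +x side, 60 mm from its middle; either end may become the foot
- long_post_end_b (a point): middle of the long post's other end face (-x side), 60 mm from its middle
- short_post_center (a point): the wrong post: same clay and section, but only 85 mm long, lying on the table; this point is its middle, x runs along its length. Leave it
- kiln_shelf: cream slab 220 mm (its x) x 180 mm (its y) x 15 mm, lying fixed on the table; origin at the centre of its underside, z up
- empty_corner (a point): point on the shelf's top face (15 mm above the table) where the middle of the post's foot belongs: 35 mm in from the shelf's -x edge and 32 mm in from its +y edge; axes as the shelf's
- standing_post_1: loose 120 mm post standing on the shelf in its +x +y corner, 150 mm from the empty place along the shelf's x; origin at the middle of its foot, z up
- standing_post_2: loose 120 mm post standing in the shelf's +x -y corner; origin at the middle of its foot
- standing_post_3: loose 120 mm post standing in the shelf's -x -y corner, 116 mm from the empty place along the shelf's y; origin at the middle of its foot
- banding_wheel: green iron banding wheel with a white round plate, about 230 mm across, top 97 mm above the table, empty; it stands fixed between the lying posts (on its left) and the shelf (on its right); origin on its axis at table height
- oxide_bottle: small brown dropper bottle, 33 mm across, 102 mm high, upright, a bystander beyond the wheel; origin at the centre of its underside
- bisque_cup: reddish clay cup, 65 mm across, 69 mm high, upright, a bystander beyond the wheel; origin at the centre of its underside
Not all that is in view belongs to the job. Leave any orange look-alike of the standing_post_1 alone.

How it is judged:
By the outcome, as a careful person would: the job done as asked, in the order asked, and still so for the second after the job is handed in, with the robot touching nothing.
It also fails if it takes over 58 s, if anything falls off the work surface, if the arm or the gripper's body presses on something with over 40 N, if the wrist force passes 120 N, or if a joint passes its speed limit or range.

## Robot

A 6-joint arm with a two-finger parallel gripper is mounted at the origin on a cart in front of the work surface, level with it; the furniture and walls round the work are solid. World frame = base frame: x ahead of the robot, y to its left, z up, the work surface at z = 0. Lengths are in m, angles in rad, forces in N, time in s.
With the tool pointing down it reaches from about 0.425 to 1.125 m from the base axis. Payload 14.9 kg.
Tool frame: the origin (TCP) lies midway between the tips of the shut fingers; the grasp point (between the pads) lies 19 mm behind it (env.hold_point_z is the distance from the TCP to the grasp point, in m); z points along the fingers, y is the direction in which the jaws open and shut (so a half turn about z gives the same grasp; the last joint's range is limited). The gripper opens to 91 mm and grips with 3 to 60 N. Pads are 32 mm wide; open, the fingers measure 118 mm over their backs; the gripper's body (76 mm by 178 mm) begins 60 mm behind the grasp point.
Start: joints at [-1.301, 0.379, 1.734, -0, 1.028, -0.033], TCP at [0.209, -0.668, 0.214] pointing down, gripper open.
Joint ranges: [-2.77, 2.77], [-0.74, 2.19], [0, 2.66], [-1.06, 4.2], [0.31, 2.87], [-3.08, 3.08]. Speed limits (rad/s): [1.89, 1.89, 2.39, 3.14, 3.14, 3.14].

## Interface

Orientations are given as [roll, pitch, yaw] about the fixed x, y, z axes, in that order (R = Rz(yaw) Ry(pitch) Rx(roll)).
In Python, from station import env gives the robot as it stands.
- The arm moves only by the tool play_rows, never from a script. Its argument "increments" is a list of rows, each a list of 3 entries, a list of its own where there are three numbers: the closure, from 0 (fully open) to 1 (shut), then the shift along the world's x, y, z in mm, then the turn, a rotation vector about the world's x, y, z in rad. A call has 1 to 12 rows; each row shifts and turns the commanded pose from where the row before left it; what a row does not reach is not made up. A row lasts 1/8 s, in which the tool goes at most 62.5 mm and 10.7 degrees, less where a joint would pass 70% of its speed; a pose out of reach is approached as far as the arm can. A call with a gripper value outside its range is refused whole. The fingers move at their own pace and stop on an object; "squeeze" is the grip in N (left out, the last holds). Time passes only in rows, so rows that do not move let the fingers close. It gives the time, the measured TCP pose, the force and the opening at its end, in the units of the state.
- env.get_obs(): the state, without advancing time (a new reading comes with each control period).
- env.camera(name): name is "side" or "top"; returns a dict with "color" (400x640x3 uint8, red, green, blue), "vfov" (degrees; the focal length in pixels is half the picture's height over the tangent of half this angle, whatever the lens; pixels are square), "cx", "cy" (the principal point, pixels), "distortion" ([k1, k2, p1, p2, k3] as OpenCV has them; the pictures are not rectified), "view" (4x4, takes a point from world to camera coordinates). Camera axes: x right, y up, looking along -z (the intrinsics and any distortion apply to the point x, -y, -z); pixel columns grow to the right and rows downward; lengths in m; the calibration is good to about 2 mm. A picture is of the moment at which its call begins. There is no depth.
- env.close_job(): hands the job in, once; it reports no verdict.
The state is a dict: "time": time; "q": joint angles; "dq": joint speeds; "effort": joint torques, N m; "tool_pos": TCP position; "tool_rot": TCP orientation; "ft_force": force on the tool from outside, world axes, zero at the start; "torque": the same for the moment, N m; "gripper_width": finger opening in m.
Only numpy, scipy, OpenCV 4.12 (cv2) and the standard library are available. Lean on these libraries where they do the work, as an engineer would, in place of code of your own. Each camera call takes 0.05 s, during which the arm holds its last target.

## Working session

There is one attempt and no reset: what is moved stays moved. The work goes in short steps, Python scripts to look and compute and a tool call to move; the robot and the scene stay as the last step left them, time stands still between calls to the robot, and variables do not carry over. Pictures are saved under pics/ and viewed, and the job is handed in when it is done.

Besides the shell and the picture viewer there is one more tool, called after ">>>" as name(argument=value, ...) on one line, values as JSON. play_rows: Moves the arm, as the interface text tells. Its arguments: {"type":"object","properties":{"increments":{"type":"array","items":{"type":"array"}},"squeeze":{"type":"number"}},"required":["increments"]}

```bash
ls; mkdir -p pics
python3 - <<'E'
from station import env
import cv2,numpy as np
o=env.get_obs();print(o, env.hold_point_z)
for n in("side","top"):
    c=env.camera(n);cv2.imwrite(f"pics/{n}0.png",c["color"][:,:,::-1]);print(n,{k:v for k,v in c.items() if k!="color"})
E
```

```text
pics
{'time': 0.0, 'q': array([-1.30133417e+00,  3.79410799e-01,  1.73477473e+00, -6.80446297e-06,
        1.02852088e+00, -3.32901236e-02]), 'dq': array([ 0.00116155, -0.00029427, -0.0003598 ,  0.00020213, -0.00011635,
       -0.00145985]), 'effort': array([ 2.71294730e-04, -7.63743639e+01, -4.34362400e+01,  6.50679041e-02,
        4.24968009e-02, -1.05583222e-04]), 'tool_pos': array([ 0.20859699, -0.66777784,  0.2132897 ]), 'tool_rot': array([-3.14047933e+00, -3.12488636e-05,  3.02755780e-01]), 'ft_force': array([ 0.39178097, -0.39935889,  0.98029852]), 'torque': array([0.05512096, 0.02267199, 0.033867  ]), 'gripper_width': 0.09100036570193874} 0.0188
side {'vfov': 55.80158805871862, 'cx': 320.4642238159183, 'cy': 208.43120901335888, 'distortion': array([-0.00641386,  0.        ,  0.        ,  0.        ,  0.        ]), 'view': array([[-0.99948379,  0.02797727, -0.01579333,  0.56153218],
       [-0.03024167, -0.65336557,  0.75643828, -0.02259487],
       [ 0.01084426,  0.75652541,  0.65387438, -0.9484758 ],
       [ 0.        ,  0.        ,  0.        ,  1.        ]])}
top {'vfov': 45.13085524715041, 'cx': 321.114784523565, 'cy': 204.6250463793275, 'distortion': array([-0.09329705,  0.        ,  0.        ,  0.        ,  0.        ]), 'view': array([[-0.02025034, -0.99958681, -0.02039923,  0.00890616],
       [ 0.98508799, -0.02343506,  0.17044782, -0.56464765],
       [-0.17085545, -0.01664341,  0.98515553, -1.09995911],
       [ 0.        ,  0.        ,  0.        ,  1.        ]])}
```

View pics/top0.png

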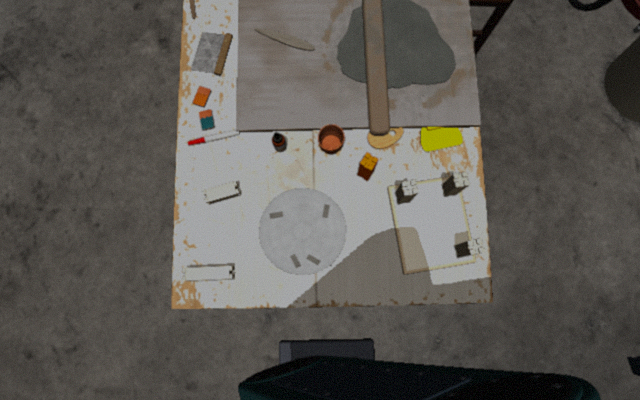

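View pics/side0.png

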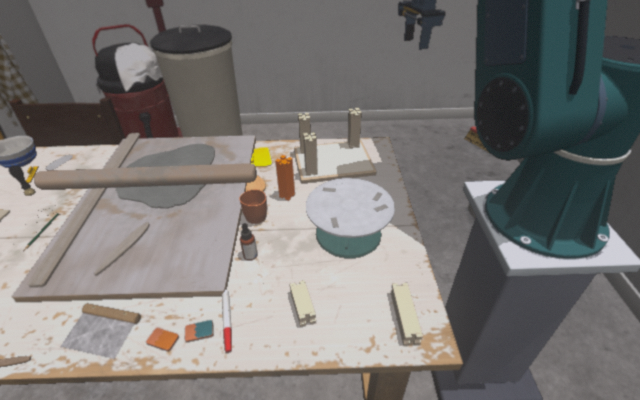

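The top view shows the candidates: the longer cream bar at (210,272), the shorter cream bar at (222,191), the three standing posts at (405,190), (455,183) and (466,246), and the orange look-alike at (368,165). By length, the one I want is (210,272). The empty corner is near (410,262). Next I'll measure and look at a close crop.

```bash
cat > h.py <<'E'
import cv2,numpy as np
def K(c):
    f=200/np.tan(np.radians(c["vfov"])/2); return np.array([[f,0,c["cx"]],[0,f,c["cy"]],[0,0,1.]])
def ray(c,p):
    p=np.array(p,float).reshape(-1,1,2); u=cv2.undistortPoints(p,K(c),np.array(c["distortion"])).reshape(-1,2)
    V=np.array(c["view"]);R=V[:3,:3]; o=-R.T@V[:3,3]
    d=np.c_[u[:,0],-u[:,1],-np.ones(len(u))]@R
    return o,d
def plane(c,p,z):
    o,d=ray(c,p); return o+d*((z-o[2])/d[:,2])[:,None]
def proj(c,P):
    P=np.array(P,float).reshape(-1,3);V=np.array(c["view"]);q=P@V[:3,:3].T+V[:3,3]
    q=q*[1,-1,-1]; return cv2.projectPoints(q.reshape(-1,1,3),np.zeros(3),np.zeros(3),K(c),np.array(c["distortion"]))[0].reshape(-1,2)
def crop(c,x0,y0,x1,y1,s,fn):
    cv2.imwrite(fn,cv2.resize(c["color"][y0:y1,x0:x1,::-1],None,fx=s,fy=s,interpolation=cv2.INTER_CUBIC))
E
python3 - <<'E'
from station import env
from h import *
t=env.camera("top");s=env.camera("side")
np.savez("cams0.npz",top=t["color"],side=s["color"])
crop(t,170,170,250,290,5,"pics/c1.png"); crop(t,380,160,490,280,5,"pics/c2.png")
crop(s,270,260,440,350,4.5,"pics/c3.png"); crop(s,270,95,390,195,6,"pics/c4.png")
E
python3 -c "
import cv2,numpy as np
a=[cv2.imread(f'pics/c{i}.png') for i in (1,2)]
print([x.shape for x in a])"
```

```text
[(600, 400, 3), (600, 550, 3)]
```

View pics/c1.png

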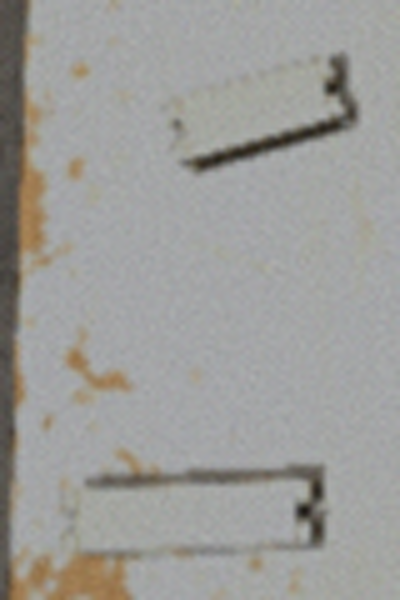

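View pics/c2.png

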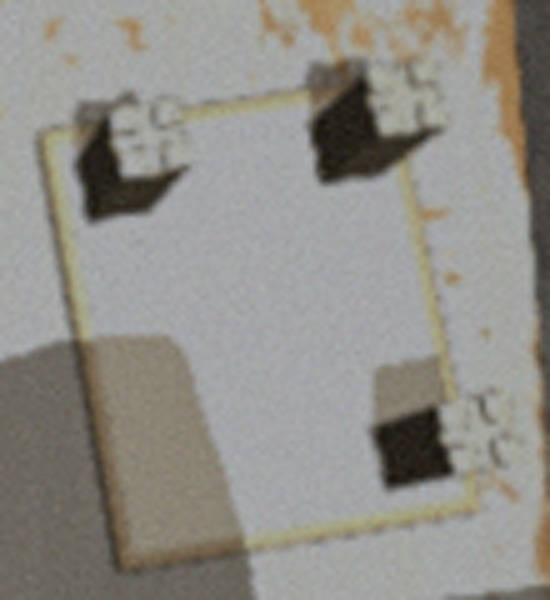

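View pics/c3.png

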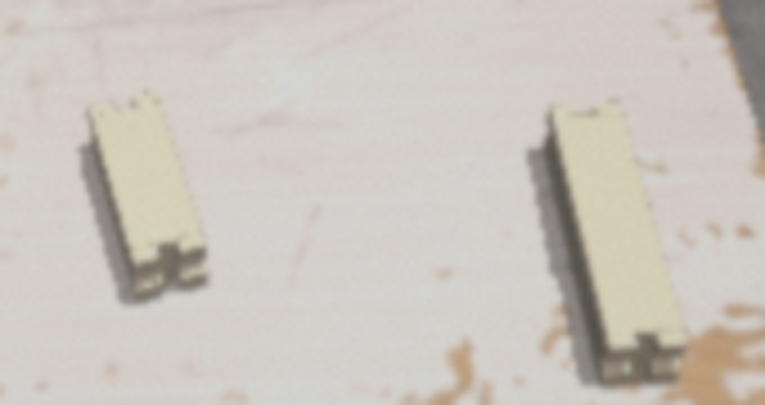

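View pics/c4.png

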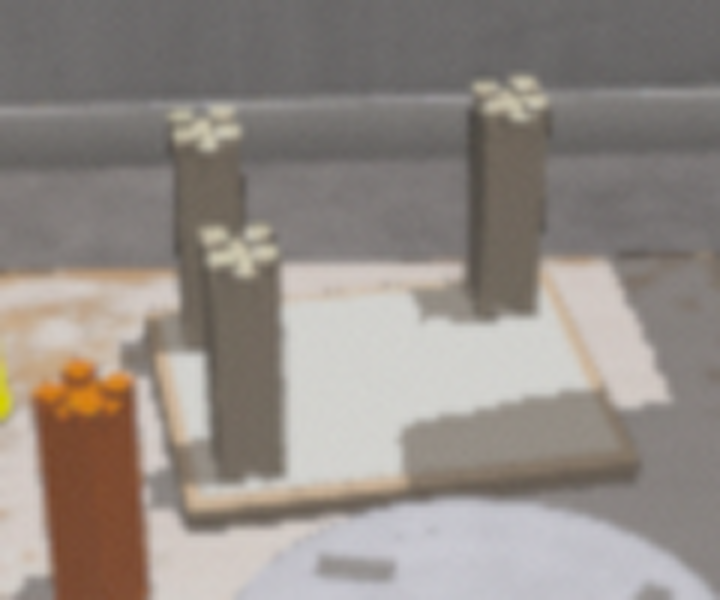

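Run:
```python
from station import env
from h import *
t=env.camera("top");s=env.camera("side")
def show(n,P):
    print(n);print(np.round(P*1000,1).tolist());print("len",[round(float(np.linalg.norm(P[i]-P[(i+1)%len(P)])*1000),1) for i in range(len(P))], "mid",np.round(P.mean(0)*1000,1))
a=np.array
top=lambda p,o,k:(a(p,float)+0.5)/k+a(o)-0.5
L=plane(s,top([(552,103),(620,103),(684,345),(602,350)],(270,260),4.5),.032);show("long side",L)
L=plane(t,top([(62,483),(305,476),(305,546),(62,553)],(170,170),5),.032);show("long top",L)
S=plane(s,top([(90,105),(156,95),(205,245),(132,263)],(270,260),4.5),.032);show("short side",S)
H=plane(t,top([(40,131),(400,86),(478,510),(122,568)],(380,160),5),.015);show("shelf top",H)
H=plane(s,top([(187,488),(150,330),(545,262),(634,462)],(270,95),6),.015);show("shelf side",H)
for n,p in (("P3/1..",[(110,110),(165,97),(187,163),(130,178)]),("P2",[(368,68),(430,63),(443,125),(382,136)]),("P3",[(440,402),(505,390),(520,460),(455,472)])):
    show(n,plane(t,top(p,(380,160),5),.135))
```

```text
long side
[[422.1, 211.9, 32.0], [391.7, 213.2, 32.0], [390.5, 332.7, 32.0], [423.2, 333.6, 32.0]]
len [30.4, 119.6, 32.7, 121.7] mid [406.9 272.9  32. ]
long top
[[425.3, 334.4, 32.0], [426.8, 216.1, 32.0], [393.6, 215.8, 32.0], [391.8, 333.7, 32.0]]
len [118.3, 33.2, 117.9, 33.4] mid [409.4 275.   32. ]
short side
[[629.7, 204.6, 32.0], [599.9, 200.2, 32.0], [579.1, 279.6, 32.0], [609.5, 287.1, 32.0]]
len [30.1, 82.1, 31.3, 84.8] mid [604.5 242.9  32. ]
shelf top
[[613.8, -168.2, 15.0], [632.6, -348.8, 15.0], [421.9, -372.8, 15.0], [398.8, -198.5, 15.0]]
len [181.6, 212.1, 175.7, 217.2] mid [ 516.8 -272.1   15. ]
shelf side
[[612.4, -187.0, 15.0], [633.3, -327.9, 15.0], [421.1, -385.3, 15.0], [398.8, -197.5, 15.0]]
len [142.5, 219.9, 189.1, 213.9] mid [ 516.4 -274.4   15. ]
P3/1..
[[597.4, -184.8, 135.0], [602.7, -209.6, 135.0], [572.6, -217.8, 135.0], [566.4, -192.1, 135.0]]
len [25.4, 31.2, 26.4, 31.8] mid [ 584.8 -201.1  135. ]
P2
[[613.9, -301.4, 135.0], [615.6, -329.6, 135.0], [587.2, -333.3, 135.0], [582.8, -305.5, 135.0]]
len [28.2, 28.7, 28.1, 31.4] mid [ 599.9 -317.5  135. ]
P3
[[463.8, -323.1, 135.0], [468.2, -352.3, 135.0], [437.5, -356.7, 135.0], [433.1, -327.7, 135.0]]
len [29.5, 31.1, 29.4, 31.0] mid [ 450.6 -340.   135. ]
```

Crop check: the bar at (210,272) measures 118–120 mm and the one at (222,191) only 82–85 mm, so I'll take the lower one. The shelf is yawed about 8° and the empty corner is at about (0.437, -0.224). I'll move over there first, staying high.

>>> play_rows(increments=[[0,[36,31,14],[0,0,0.06]],[0,[36,31,14],[0,0,0.08]],[0,[36,31,14],[0,0,0.08]],[0,[36,31,14],[0,0,0.08]],[0,[36,31,14],[0,0,0.08]],[0,[36,31,14],[0,0,0.08]],[0,[36,31,14],[0,0,0.08]],[0,[36,31,14],[0,0,0.08]],[0,[10,52,0],[0,0,0.08]],[0,[10,52,0],[0,0,0.08]],[0,[10,52,0],[0,0,0.08]],[0,[10,52,0],[0,0,0.08]]], squeeze=4)

```text
time: 1.8
tool_pos: [0.5368, -0.2105, 0.326]
tool_rot: [3.141, 0.0, 1.245]
ft_force: [0.0, -0.2, 0.2]
gripper_width: 0.0914
```

>>> play_rows(increments=[[0,[10,52,0],[0,0,0.08]],[0,[5,52,0],[0,0,0.08]],[0,[0,52,0],[0,0,0.08]],[0,[0,52,0],[0,0,0.08]],[0,[-25,50,0],[0,0,0.08]],[0,[-25,50,0],[0,0,0]],[0,[-25,50,0],[0,0,0]],[0,[-25,50,0],[0,0,0]],[0,[-25,50,0],[0,0,0]],[0,[0,0,0],[0,0,0]]])

```text
time: 3.05
tool_pos: [0.4252, 0.2482, 0.326]
tool_rot: [3.141, -0.0, 1.647]
ft_force: [0.5, 0.5, 0.1]
gripper_width: 0.091
```

>>> play_rows(increments=[[0,[-6,-18,-40],[0.12,0,-0.035]],[0,[-6,-18,-40],[0.12,0,-0.035]],[0,[-5,-18,-40],[0.11,0,0]],[0,[0,0,-40],[0,0,0]],[0,[0,0,-40],[0,0,0]],[0,[0,0,0],[0,0,0]]])

```text
time: 3.8
tool_pos: [0.4083, 0.1908, 0.124]
tool_rot: [3.137, -0.349, 1.571]
ft_force: [0.0, 0.4, 0.6]
gripper_width: 0.0909
```

Run:
```python
from station import env
from h import *
o=env.get_obs();print({k:np.round(o[k],3).tolist() for k in("q","tool_pos","tool_rot")})
t=env.camera("top");s=env.camera("side")
crop(s,200,100,520,400,2,"pics/s1.png");print(plane(t,[(303,231)],.097))
```

```text
{'q': [0.183, 0.112, 2.331, 0.544, 0.705, -0.236], 'tool_pos': [0.408, 0.191, 0.124], 'tool_rot': [3.137, -0.349, 1.571]}
[[0.49665777 0.03792391 0.097     ]]
```

View pics/s1.png

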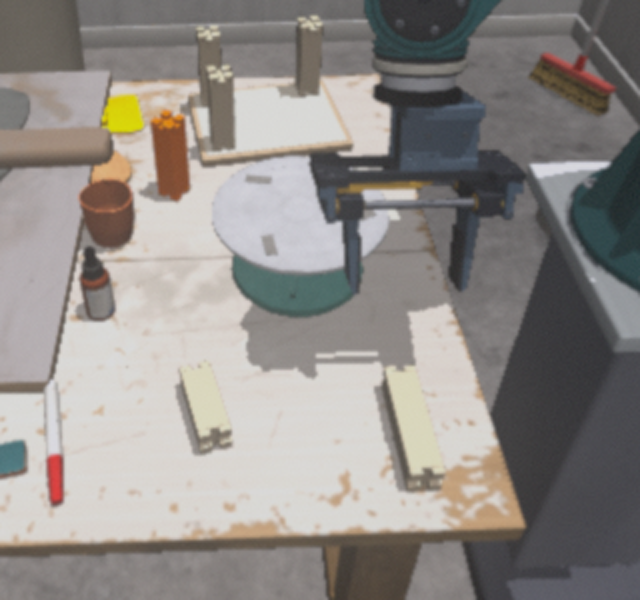

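>>> play_rows(increments=[[0,[0,16,0],[-0.15,0,0]],[0,[0,16,0],[-0.15,0,0]],[0,[0,16,0],[-0.15,0,0]],[0,[0,16,0],[-0.15,0,0]],[0,[0,16,0],[-0.15,0,0]],[0,[0,16,0],[-0.15,0,0]],[0,[0,16,-20],[-0.15,0,0]],[0,[0,0,-40],[0,0,0]],[0,[0,0,0],[0,0,0]]])

```text
time: 5.03
tool_pos: [0.4086, 0.3001, 0.0653]
tool_rot: [-3.141, 0.67, 1.575]
ft_force: [-0.8, -0.0, 0.9]
gripper_width: 0.091
```

Run:
```python
from station import env
from h import *
o=env.get_obs();print({k:np.round(o[k],3).tolist() for k in("time","q","tool_pos","tool_rot")})
t=env.camera("top");s=env.camera("side")
crop(s,280,180,480,380,3,"pics/s2.png");crop(t,150,190,300,340,4,"pics/t2.png")
```

```text
{'time': 5.025, 'q': [0.815, 0.559, 1.942, -0.476, 1.203, 1.114], 'tool_pos': [0.409, 0.3, 0.065], 'tool_rot': [-3.141, 0.67, 1.575]}
```

View pics/s2.png

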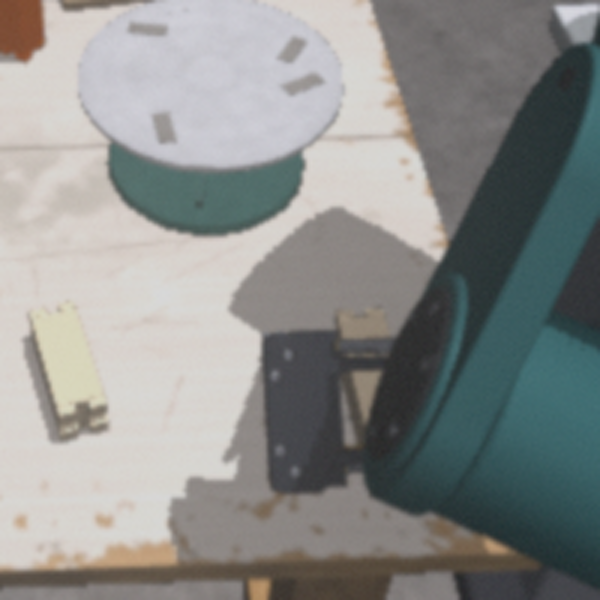

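View pics/t2.png

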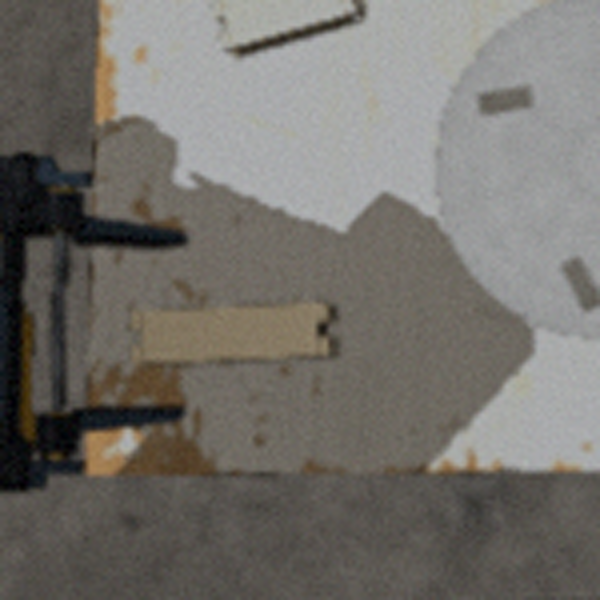

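The tool straddles the far end of the post: in the top crop the fingers are at rows 238 and 412 and the post at 332. Now I'll lower it and close.

>>> play_rows(increments=[[0,[0,3,-20],[-0.03,0,0]],[0,[0,0,-18],[0,0,0]],[0,[0,0,-12],[0,0,0]],[0,[0,0,0],[0,0,0]],[0.4,[0,0,0],[0,0,0]],[0.6,[0,0,0],[0,0,0]],[0.8,[0,0,0],[0,0,0]],[0.8,[0,0,0],[0,0,0]],[0.8,[0,0,0],[0,0,0]],[0.8,[0,0,0],[0,0,0]]], squeeze=6)

```text
time: 6.38
tool_pos: [0.4086, 0.3031, 0.0153]
tool_rot: [-3.141, 0.698, 1.574]
ft_force: [-1.0, 0.2, -0.0]
gripper_width: 0.034
```

Run:
```python
from station import env
from h import *
o=env.get_obs();print({k:np.round(o[k],4).tolist() for k in("time","q","tool_pos","tool_rot","ft_force","torque","gripper_width")})
t=env.camera("top");crop(t,150,190,300,340,4,"pics/t3.png")
```

```text
{'time': 6.375, 'q': [0.8247, 0.6602, 1.9156, -0.4964, 1.1657, 1.1618], 'tool_pos': [0.4086, 0.3031, 0.0153], 'tool_rot': [-3.141, 0.6984, 1.5745], 'ft_force': [-1.0276, 0.2481, -0.0445], 'torque': [0.3599, 0.115, -0.1871], 'gripper_width': 0.034}
```

View pics/t3.png

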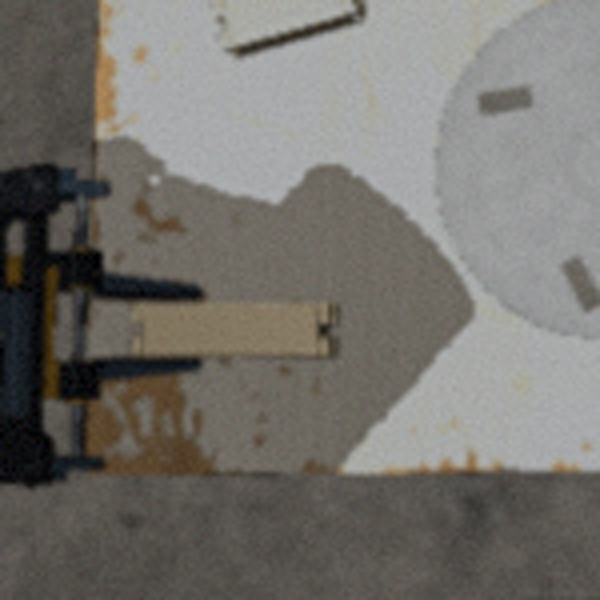

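>>> play_rows(increments=[[1,[0,0,0],[0,0,0]],[1,[0,0,0],[0,0,0]],[1,[0,0,0],[0,0,0]]])

```text
time: 6.8
tool_pos: [0.4087, 0.3031, 0.0153]
tool_rot: [-3.141, 0.698, 1.575]
ft_force: [-1.6, -0.3, 0.3]
gripper_width: 0.0319
```

Gripped at 31.9 mm. First a light grip and a small lift, to see whether the post pivots between the pads.

>>> play_rows(increments=[[1,[0,0,0],[0,0,0]],[1,[0,0,0],[0,0,0]],[1,[0,0,1],[0,0,0]],[1,[0,-1,2],[0,0,0]],[1,[0,0,0],[0,0,0]]], squeeze=3)

```text
time: 7.42
tool_pos: [0.4089, 0.3022, 0.0185]
tool_rot: [-3.141, 0.698, 1.574]
ft_force: [0.1, 0.8, -1.6]
gripper_width: 0.032
```

Run:
```python
from station import env
from h import *
o=env.get_obs();print({k:np.round(o[k],4).tolist() for k in("time","tool_pos","tool_rot","ft_force","torque","gripper_width")})
s=env.camera("side");crop(s,360,250,440,330,8,"pics/s4.png")
```

```text
{'time': 7.425, 'tool_pos': [0.4089, 0.3022, 0.0185], 'tool_rot': [-3.1415, 0.6981, 1.5743], 'ft_force': [0.1031, 0.8362, -1.6411], 'torque': [0.5123, -0.1478, 0.0153], 'gripper_width': 0.032}
```

View pics/s4.png

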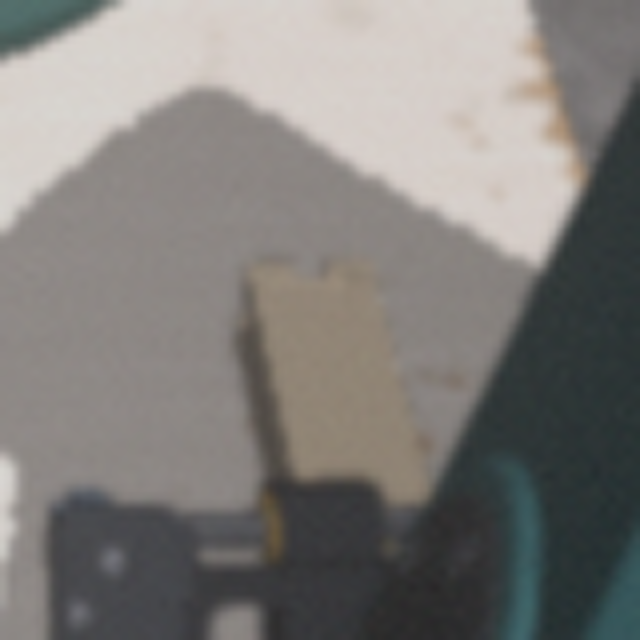

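>>> play_rows(increments=[[1,[0,-1,2],[0,0,0]],[1,[0,-1,3],[0,0,0]],[1,[0,-1,3],[0,0,0]],[1,[0,0,0],[0,0,0]]])

```text
time: 7.98
tool_pos: [0.4088, 0.2991, 0.0266]
tool_rot: [-3.141, 0.698, 1.574]
ft_force: [0.1, 1.2, -0.4]
gripper_width: 0.0316
```

Run:
```python
from station import env
from h import *
o=env.get_obs();print({k:np.round(o[k],4).tolist() for k in("time","tool_pos","tool_rot","ft_force","torque","gripper_width")})
s=env.camera("side");crop(s,360,250,440,330,8,"pics/s5.png")
t=env.camera("top");crop(t,150,240,250,310,6,"pics/t5.png")
```

```text
{'time': 7.975, 'tool_pos': [0.4088, 0.2991, 0.0266], 'tool_rot': [-3.1413, 0.6983, 1.5743], 'ft_force': [0.079, 1.1516, -0.3874], 'torque': [0.5213, -0.129, -0.0046], 'gripper_width': 0.0316}
```

View pics/s5.png

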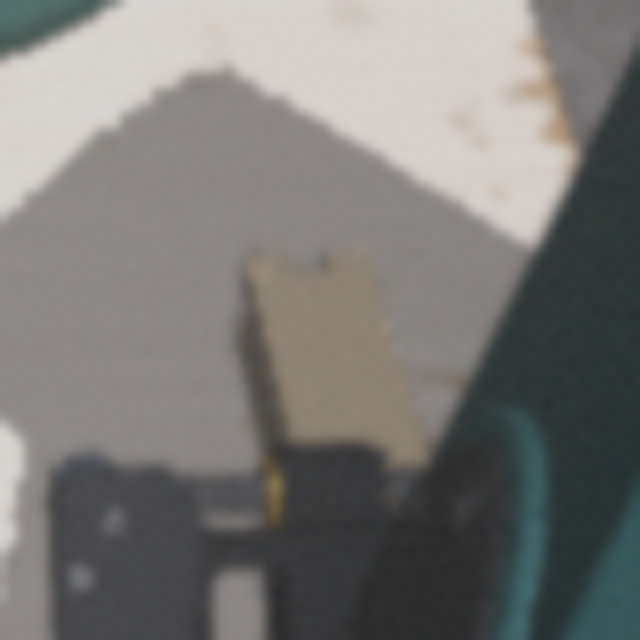

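View pics/t5.png

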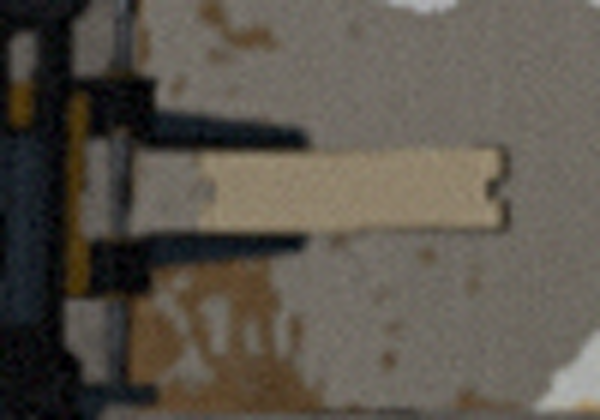

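Run:
```python
import numpy as np
from station import env
o=env.get_obs();y,z=o["tool_pos"][1:]*1000
r0=np.hypot(101.3,29.7);a0=np.degrees(np.arctan2(29.7,101.3))
def tcp(th,ph):
    a=np.radians(a0+th);p=np.radians(ph);return np.array([214+r0*np.cos(a)+18.8*np.sin(p),r0*np.sin(a)-18.8*np.cos(p)])
ths=[6.6]+list(np.arange(10,91,4));pr=np.array([y,z]);php=-40
for th in ths:
    ph=-40 if th<27 else -40+(th-27)*60/63+0
    c=tcp(th,ph);print(round(th,1),round(ph,1),"TCP",c.round(1),"d",(c-pr).round(1),"drot",round(np.radians(ph-php),3));pr=c;php=ph
```

```text
6.6 -40 TCP [299.1  26.7] d [-0.   0.3] drot 0.0
10 -40 TCP [296.5  32.4] d [-2.6  5.7] drot 0.0
14 -40 TCP [293.   38.9] d [-3.5  6.5] drot 0.0
18 -40 TCP [289.1  45.1] d [-3.9  6.2] drot 0.0
22 -40 TCP [284.7  51.1] d [-4.4  5.9] drot 0.0
26 -40 TCP [279.9  56.7] d [-4.8  5.6] drot 0.0
30 -37.1 TCP [275.5  61.4] d [-4.4  4.7] drot 0.05
34 -33.3 TCP [271.   65.6] d [-4.5  4.2] drot 0.066
38 -29.5 TCP [266.3  69.4] d [-4.8  3.9] drot 0.066
42 -25.7 TCP [261.3  72.9] d [-5.   3.5] drot 0.066
46 -21.9 TCP [256.   76.1] d [-5.3  3.1] drot 0.066
50 -18.1 TCP [250.5  78.8] d [-5.5  2.8] drot 0.066
54 -14.3 TCP [244.9  81.2] d [-5.6  2.4] drot 0.066
58 -10.5 TCP [239.1  83.2] d [-5.8  2. ] drot 0.066
62 -6.7 TCP [233.2  84.7] d [-5.9  1.6] drot 0.066
66 -2.9 TCP [227.1  85.8] d [-6.   1.1] drot 0.066
70 1.0 TCP [221.1  86.6] d [-6.1  0.7] drot 0.066
74 4.8 TCP [214.9  86.8] d [-6.1  0.3] drot 0.066
78 8.6 TCP [208.8  86.7] d [-6.1 -0.2] drot 0.066
82 12.4 TCP [202.7  86.1] d [-6.1 -0.6] drot 0.066
86 16.2 TCP [196.7  85.1] d [-6. -1.] drot 0.066
90 20.0 TCP [190.7  83.6] d [-6.  -1.4] drot 0.066
```

>>> play_rows(increments=[[1,[0,-2.6,5.4],[0,0,0]],[1,[0,-3.5,6.3],[0,0,0]],[1,[0,-3.9,6.1],[0,0,0]],[1,[0,-4.4,5.8],[0,0,0]],[1,[0,-4.8,5.6],[0,0,0]],[1,[0,0,0],[0,0,0]]])

```text
time: 8.82
tool_pos: [0.4088, 0.2796, 0.0559]
tool_rot: [-3.141, 0.698, 1.574]
ft_force: [0.5, -0.3, -1.4]
gripper_width: 0.0319
```

Run:
```python
from station import env
from h import *
o=env.get_obs();print({k:np.round(o[k],4).tolist() for k in("time","tool_pos","tool_rot","ft_force","torque","gripper_width")})
s=env.camera("side");crop(s,340,230,440,330,6,"pics/s6.png")
t=env.camera("top");crop(t,150,230,270,310,5,"pics/t6.png")
```

```text
{'time': 8.825, 'tool_pos': [0.4088, 0.2796, 0.0559], 'tool_rot': [-3.1414, 0.6983, 1.574], 'ft_force': [0.4581, -0.2979, -1.4072], 'torque': [0.4459, -0.1711, 0.0013], 'gripper_width': 0.0319}
```

View pics/s6.png

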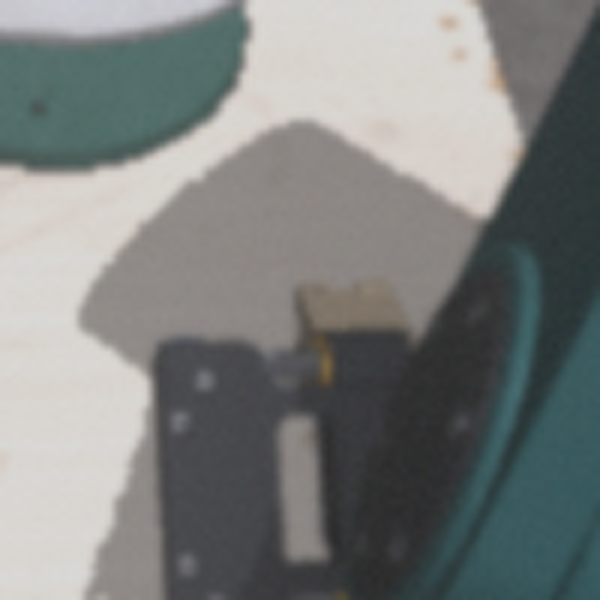

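View pics/t6.png

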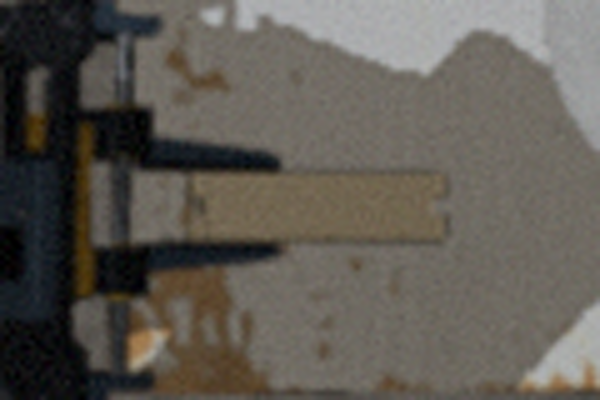

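```bash
cat > chk.py <<'E'
from station import env
from h import *
import sys
t=env.camera("top");s=env.camera("side")
def box(y0,th):
    a=np.radians(th);P=[]
    for u,v in((0,0),(0,32),(120,32),(120,0)):
        for x in (392.5,424.5): P.append([x,y0+u*np.cos(a)-v*np.sin(a),u*np.sin(a)+v*np.cos(a)])
    return np.array(P)/1000
E
python3 - <<'E'
from chk import *
for n,P in(("tilt26",box(214,26)),("tilt20",box(214,20)),("lift",box(191,0)+[0,0,.041])):
    print(n,"top crop",((proj(t,P)-[150,230])*5).round(0).tolist());print("   side crop",((proj(s,P)-[340,230])*6).round(0)[:4].tolist())
E
```

```text
tilt26 top crop [[420.0, 247.0], [421.0, 182.0], [437.0, 246.0], [438.0, 179.0], [183.0, 247.0], [184.0, 177.0], [171.0, 249.0], [173.0, 180.0]]
   side crop [[390.0, 375.0], [298.0, 378.0], [393.0, 290.0], [300.0, 293.0]]
tilt20 top crop [[420.0, 247.0], [421.0, 182.0], [430.0, 246.0], [431.0, 179.0], [172.0, 248.0], [174.0, 178.0], [168.0, 249.0], [170.0, 182.0]]
   side crop [[390.0, 375.0], [298.0, 378.0], [395.0, 295.0], [302.0, 298.0]]
lift top crop [[451.0, 245.0], [451.0, 177.0], [438.0, 244.0], [439.0, 174.0], [181.0, 247.0], [183.0, 178.0], [201.0, 249.0], [202.0, 181.0]]
   side crop [[393.0, 246.0], [299.0, 249.0], [405.0, 184.0], [309.0, 187.0]]
```

The side crop shows the foot edge at row ~286. I predicted 293 for pivoting and 187 for a lift, so the post is pivoting with its foot down. I'll go on, now turning the tool as well.

>>> play_rows(increments=[[1,[0,-4.4,4.7],[0.05,0,0]],[1,[0,-4.5,4.2],[0.066,0,0]],[1,[0,-4.8,3.9],[0.066,0,0]],[1,[0,-5,3.5],[0.066,0,0]],[1,[0,-5.3,3.1],[0.066,0,0]],[1,[0,-5.5,2.8],[0.066,0,0]],[1,[0,-5.6,2.4],[0.066,0,0]],[1,[0,-5.8,2.0],[0.066,0,0]],[1,[0,-5.9,1.6],[0.066,0,0]],[1,[0,0,0],[0,0,0]]])

```text
time: 10.28
tool_pos: [0.409, 0.2327, 0.0841]
tool_rot: [3.139, 0.12, 1.572]
ft_force: [-1.2, 1.9, 1.6]
gripper_width: 0.0321
```

Run:
```python
from chk import *
o=env.get_obs();print({k:np.round(o[k],4).tolist() for k in("time","tool_pos","tool_rot","ft_force","torque","gripper_width")})
crop(s,340,200,460,300,6,"pics/s7.png");crop(t,170,230,290,310,5,"pics/t7.png")
P=box(214,62);print(((proj(t,P)-[170,230])*5).round(0).tolist());print("   side crop",((proj(s,P)-[340,200])*6).round(0).tolist())
```

```text
{'time': 10.375, 'tool_pos': [0.4089, 0.2332, 0.0838], 'tool_rot': [3.1399, 0.1216, 1.5733], 'ft_force': [-0.0504, 0.8503, 2.7222], 'torque': [0.1231, -0.0655, 0.0041], 'gripper_width': 0.0322}
[[320.0, 247.0], [321.0, 182.0], [372.0, 246.0], [372.0, 179.0], [203.0, 243.0], [203.0, 171.0], [149.0, 245.0], [150.0, 173.0]]
   side crop [[390.0, 555.0], [298.0, 558.0], [380.0, 463.0], [289.0, 466.0], [461.0, 386.0], [355.0, 390.0], [474.0, 493.0], [367.0, 497.0]]
```

View pics/s7.png

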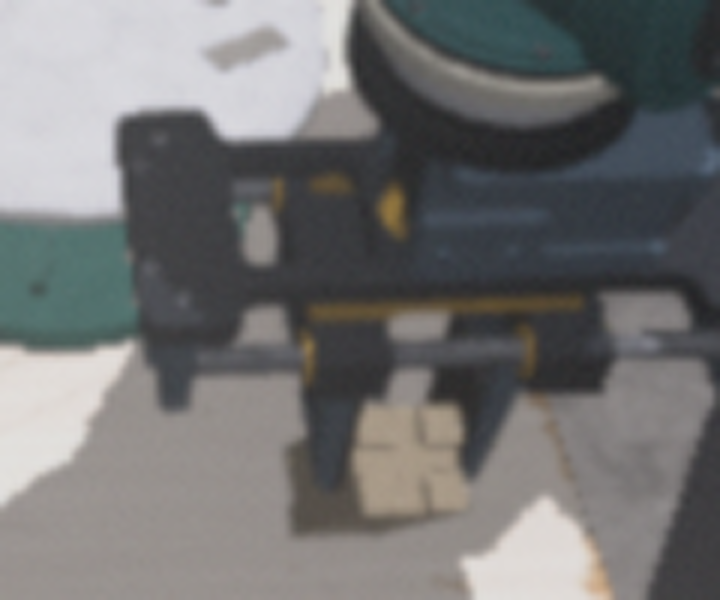

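View pics/t7.png

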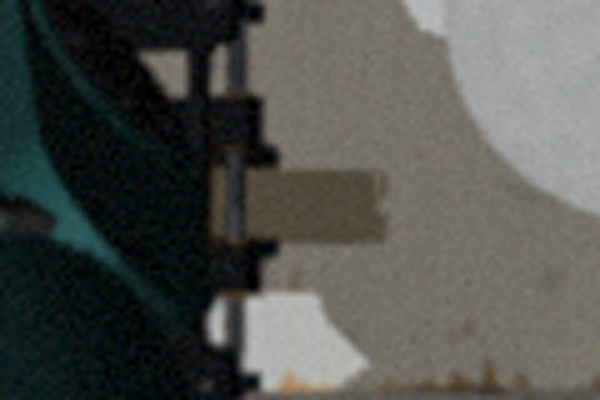

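The end face is where I expected it, around (410,460), and the foot is still pressed on the table. Next is the last part of the tip.

>>> play_rows(increments=[[1,[0,-6,1.4],[0.066,0,0]],[1,[0,-6.1,1.0],[0.066,0,0]],[1,[0,-6.1,0.5],[0.066,0,0]],[1,[0,-6.1,0],[0.066,0,0]],[1,[0,-6.1,-0.4],[0.066,0,0]],[1,[0,0,0],[0,0,0]]])

```text
time: 11.12
tool_pos: [0.4088, 0.2024, 0.0859]
tool_rot: [3.14, -0.209, 1.573]
ft_force: [1.3, 0.4, 1.2]
gripper_width: 0.0322
```

Run:
```python
from chk import *
o=env.get_obs();print({k:np.round(o[k],4).tolist() for k in("time","q","tool_pos","tool_rot","ft_force","torque","gripper_width")})
crop(s,340,180,460,280,6,"pics/s8.png");crop(t,170,230,290,310,5,"pics/t8.png")
for a in (75,82):
  P=box(214,a);print(((proj(t,P)-[170,230])*5).round(0).tolist());print("   side crop",((proj(s,P)-[340,180])*6).round(0).tolist())
```

```text
{'time': 11.225, 'q': [0.2928, 0.1951, 2.3076, 0.3533, 0.6066, 0.0021], 'tool_pos': [0.4088, 0.2029, 0.086], 'tool_rot': [3.1399, -0.2078, 1.5737], 'ft_force': [1.995, 0.5801, 0.0409], 'torque': [-0.219, -0.3356, -0.0626], 'gripper_width': 0.032}
[[320.0, 247.0], [321.0, 182.0], [380.0, 246.0], [380.0, 180.0], [264.0, 242.0], [264.0, 169.0], [199.0, 244.0], [200.0, 171.0]]
   side crop [[390.0, 675.0], [298.0, 678.0], [376.0, 589.0], [286.0, 592.0], [443.0, 431.0], [340.0, 434.0], [461.0, 525.0], [355.0, 529.0]]
[[320.0, 247.0], [321.0, 182.0], [383.0, 246.0], [383.0, 180.0], [298.0, 242.0], [299.0, 169.0], [229.0, 243.0], [230.0, 170.0]]
   side crop [[390.0, 675.0], [298.0, 678.0], [374.0, 594.0], [284.0, 597.0], [432.0, 397.0], [331.0, 400.0], [452.0, 483.0], [347.0, 486.0]]
```

View pics/s8.png

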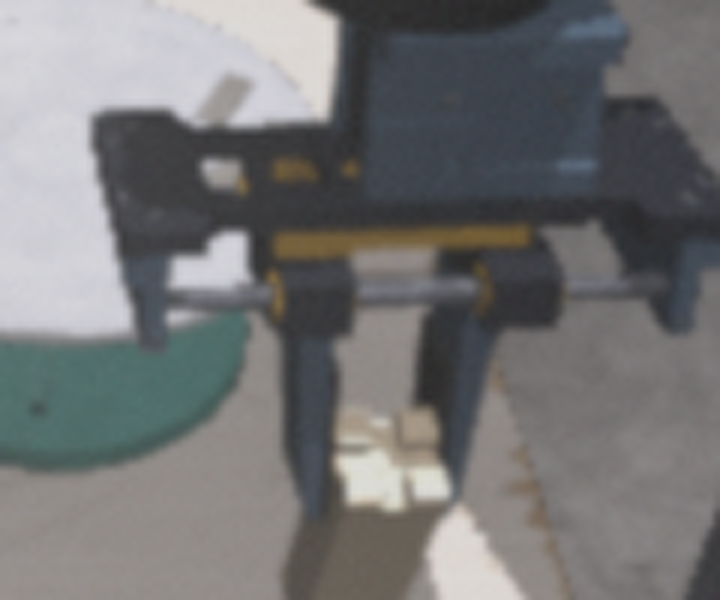

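View pics/t8.png

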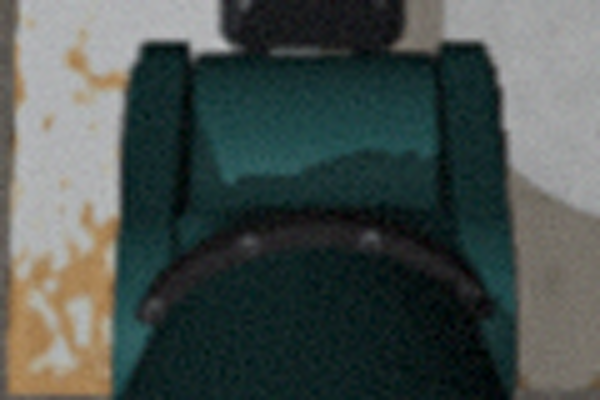

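>>> play_rows(increments=[[1,[0,-6,-0.9],[0.066,0,0]],[1,[0,-6,-1.3],[0.066,0,0]],[1,[0,-4,-1.2],[0.05,0,0]],[1,[0,0,0],[0,0,0]],[1,[0,0,0],[0,0,0]]])

```text
time: 11.85
tool_pos: [0.4085, 0.1871, 0.0826]
tool_rot: [3.139, -0.39, 1.574]
ft_force: [0.5, -0.5, -1.2]
gripper_width: 0.032
```

Run:
```python
from chk import *
o=env.get_obs();print({k:np.round(o[k],4).tolist() for k in("time","q","tool_pos","tool_rot","ft_force","torque","gripper_width")})
crop(s,340,180,460,280,6,"pics/s9.png")
for a in (86,90):
  P=box(214,a);print("   side crop",((proj(s,P)-[340,180])*6).round(0).tolist())
```

```text
{'time': 11.95, 'q': [0.1491, 0.2115, 2.342, 0.6801, 0.6415, -0.4174], 'tool_pos': [0.4083, 0.1872, 0.0827], 'tool_rot': [3.1392, -0.3905, 1.5749], 'ft_force': [-1.2209, -0.4104, -2.1635], 'torque': [-0.4424, -0.1302, 0.0328], 'gripper_width': 0.0319}
   side crop [[390.0, 675.0], [298.0, 678.0], [373.0, 598.0], [283.0, 600.0], [426.0, 380.0], [325.0, 383.0], [446.0, 460.0], [343.0, 464.0]]
   side crop [[390.0, 675.0], [298.0, 678.0], [372.0, 601.0], [283.0, 604.0], [419.0, 365.0], [320.0, 369.0], [441.0, 439.0], [338.0, 443.0]]
```

View pics/s9.png

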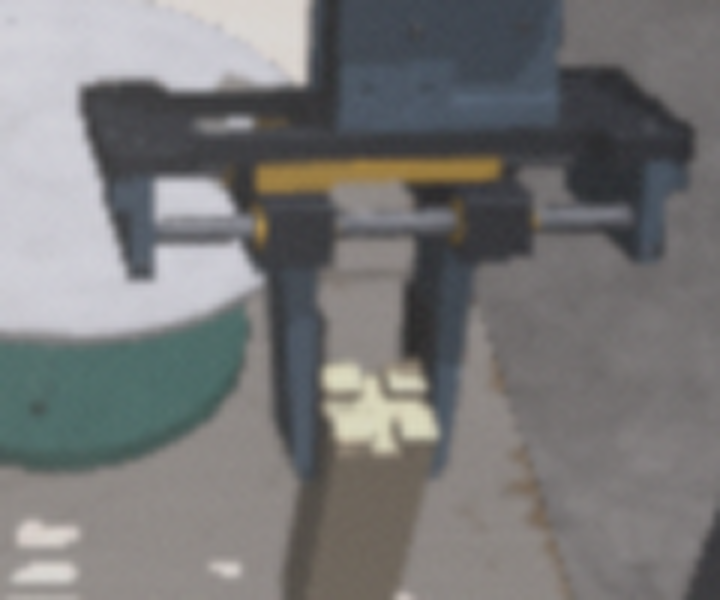

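The top face is at rows 362–443 and the upright prediction is 365–443, so it stands upright. I'll check the foot before letting go.

Run:
```python
from chk import *
crop(s,350,220,430,320,6,"pics/s10.png")
P=box(214,90);print("   side crop",((proj(s,P)-[350,220])*6).round(0).tolist())
print(env.get_obs()["ft_force"])
```

```text
side crop [[330.0, 435.0], [238.0, 438.0], [312.0, 361.0], [223.0, 364.0], [359.0, 125.0], [260.0, 129.0], [381.0, 199.0], [278.0, 203.0]]
[-0.22001711  0.39291251 -2.43651616]
```

View pics/s10.png

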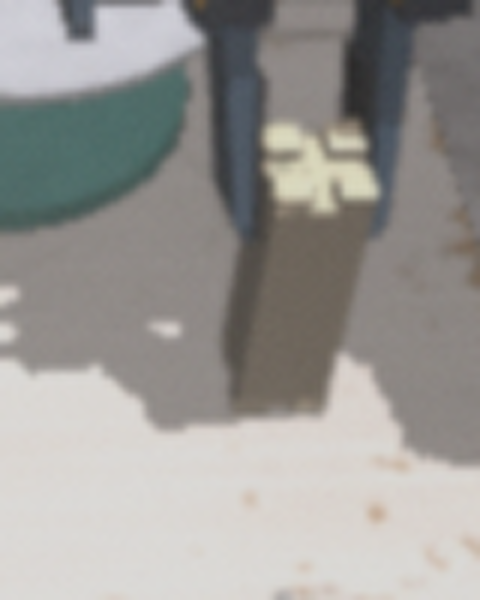

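Run:
```python
from chk import *
q=np.array([(265,126),(362,122),(380,199),(276,203),(232,412),(325,411)])/6+[350,220]
for y0,a,dz in((214,90,0),(206,86,0),(206,90,0),(206,83,0),(208,88,.003),(210,90,.006)):
    P=box(y0,a)+[0,0,dz];p=((proj(s,P)-[350,220])*6).round(0);print(y0,a,dz,p[[5,4,6,7,1,0]].tolist())
print("bottom edge on z=0:",(plane(s,q[4:],0)*1000).round(1).tolist())
print("top on z=.12",(plane(s,q[:4],.12)*1000).round(1).tolist())
print(env.get_obs()["ft_force"])
```

```text
214 90 0 [[260.0, 129.0], [359.0, 125.0], [381.0, 199.0], [278.0, 203.0], [238.0, 438.0], [330.0, 435.0]]
206 86 0 [[261.0, 125.0], [360.0, 122.0], [381.0, 201.0], [278.0, 204.0], [234.0, 419.0], [326.0, 416.0]]
206 90 0 [[256.0, 111.0], [354.0, 108.0], [375.0, 180.0], [273.0, 184.0], [234.0, 419.0], [326.0, 416.0]]
206 83 0 [[265.0, 137.0], [365.0, 134.0], [385.0, 217.0], [281.0, 221.0], [234.0, 419.0], [326.0, 416.0]]
208 88 0.003 [[260.0, 116.0], [360.0, 113.0], [381.0, 189.0], [278.0, 192.0], [236.0, 419.0], [328.0, 416.0]]
210 90 0.006 [[260.0, 106.0], [359.0, 103.0], [381.0, 177.0], [278.0, 180.0], [238.0, 418.0], [330.0, 415.0]]
bottom edge on z=0: [[424.6, 202.9, 0.0], [392.2, 203.8, 0.0]]
top on z=.12 [[422.7, 181.0, 120.0], [391.3, 180.5, 120.0], [392.7, 213.8, 120.0], [425.1, 214.1, 120.0]]
[-0.75130712 -0.93273691 -1.94434538]
```

The foot slid about 10 mm to y≈0.2035 and the post still leans about 4° (its front foot edge is on the table). I'll turn it 4° more.

>>> play_rows(increments=[[1,[0,-3.5,-1],[0.035,0,0]],[1,[0,-3.5,-1.3],[0.035,0,0]],[1,[0,0,0],[0,0,0]],[1,[0,0,0],[0,0,0]]])

```text
time: 12.65
tool_pos: [0.4088, 0.1797, 0.0805]
tool_rot: [3.138, -0.461, 1.574]
ft_force: [-0.2, -1.1, -0.6]
gripper_width: 0.0321
```

Run:
```python
from chk import *
o=env.get_obs();print({k:np.round(o[k],4).tolist() for k in("time","q","tool_pos","tool_rot","ft_force","torque","gripper_width")})
crop(s,350,220,430,320,6,"pics/s11.png")
for y0,a in((203.5,90),(203.5,87)):
    P=box(y0,a);p=((proj(s,P)-[350,220])*6).round(0);print(y0,a,p[[5,4,6,7,1,0]].tolist())
```

```text
{'time': 12.75, 'q': [0.0902, 0.2297, 2.3502, 0.7869, 0.6755, -0.5659], 'tool_pos': [0.4087, 0.1799, 0.0805], 'tool_rot': [3.1381, -0.461, 1.5745], 'ft_force': [-0.215, -1.2376, -2.2664], 'torque': [-0.4828, -0.2079, -0.0014], 'gripper_width': 0.032}
203.5 90 [[254.0, 105.0], [353.0, 102.0], [373.0, 175.0], [272.0, 178.0], [233.0, 413.0], [324.0, 410.0]]
203.5 87 [[258.0, 116.0], [357.0, 113.0], [378.0, 190.0], [275.0, 193.0], [233.0, 413.0], [324.0, 410.0]]
```

View pics/s11.png

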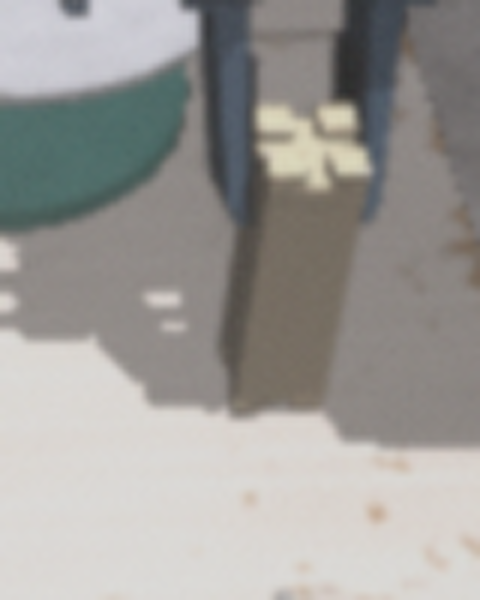

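The corners match the upright prediction within about 3 crop pixels. I'll release and look.

>>> play_rows(increments=[[0.55,[0,0,0],[0,0,0]],[0.5,[0,0,0],[0,0,0]],[0.4,[0,0,0],[0,0,0]],[0.2,[0,0,0],[0,0,0]],[0.2,[0,0,0],[0,0,0]]])

```text
time: 13.38
tool_pos: [0.4088, 0.1797, 0.0805]
tool_rot: [3.138, -0.462, 1.574]
ft_force: [0.2, 0.2, -0.2]
gripper_width: 0.0714
```

Run:
```python
from chk import *
o=env.get_obs();print({k:np.round(o[k],4).tolist() for k in("time","tool_pos","tool_rot","ft_force","gripper_width")})
crop(s,350,220,430,320,6,"pics/s12.png")
```

```text
{'time': 13.475, 'tool_pos': [0.4088, 0.1797, 0.0805], 'tool_rot': [3.1382, -0.4617, 1.5739], 'ft_force': [0.4839, -0.5139, 0.1831], 'gripper_width': 0.0728}
```

View pics/s12.png

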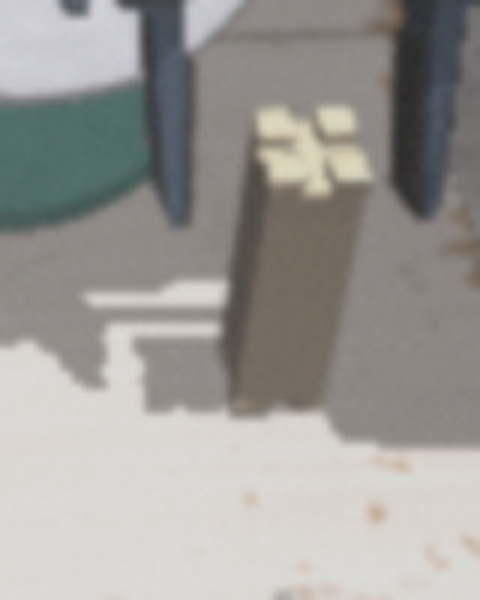

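>>> play_rows(increments=[[0,[0,-10,35],[0,0,0]],[0,[0,-10,45],[0,0,0]],[0,[0,0,45],[0,0,0]],[0,[0,10,0],[-0.15,0,0]],[0,[0,10,0],[-0.155,0,0]],[0,[0,8,0],[-0.156,0,0]],[0,[0,0,0],[0,0,0]]])

```text
time: 14.35
tool_pos: [0.4087, 0.1895, 0.2058]
tool_rot: [3.139, 0.0, 1.577]
ft_force: [-0.0, -0.4, -0.5]
gripper_width: 0.0914
```

Run:
```python
from chk import *
o=env.get_obs();print({k:np.round(o[k],4).tolist() for k in("time","q","tool_pos","tool_rot","ft_force","gripper_width")})
crop(s,350,180,450,300,5,"pics/s13.png");crop(t,190,220,300,310,6,"pics/t13.png")
```

```text
{'time': 14.45, 'q': [0.3786, -0.0189, 2.2319, 0.0023, 0.927, 0.3727], 'tool_pos': [0.4083, 0.188, 0.2052], 'tool_rot': [3.1407, -0.0024, 1.5753], 'ft_force': [0.5697, 0.1841, 0.0209], 'gripper_width': 0.0911}
```

View pics/s13.png

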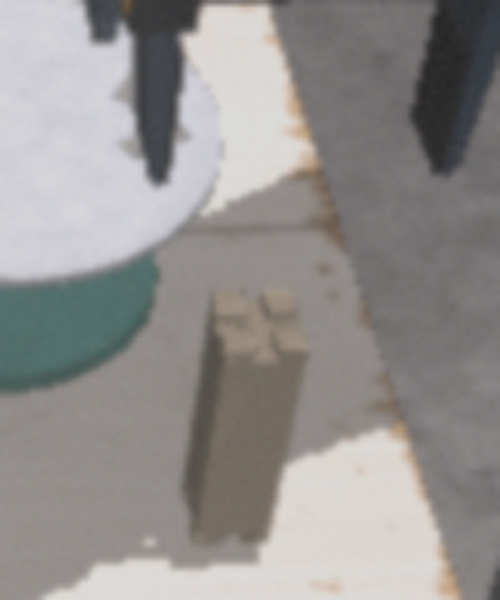

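View pics/t13.png

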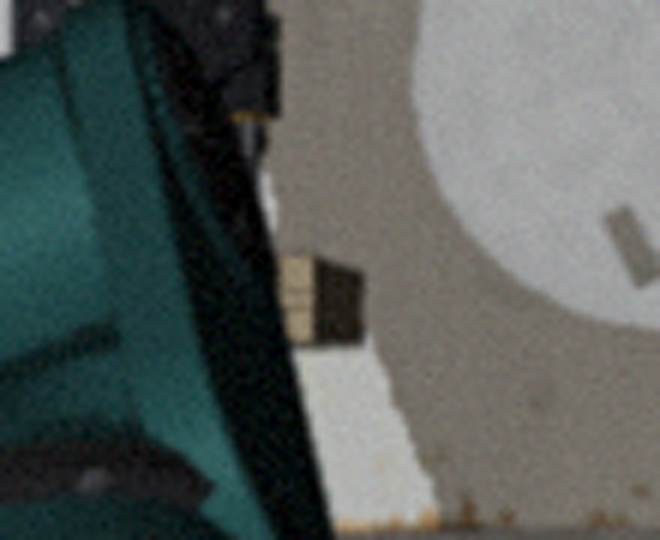

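Run:
```python
from chk import *
q=np.array([(215,290),(293,289),(308,350),(221,354),(192,541),(268,541)])/5+[350,180]
P=plane(s,q[:4],.12);print((P*1000).round(1).tolist(),(P.mean(0)*1000).round(1));print((plane(s,q[4:],0)*1000).round(1).tolist())
q=np.array([(315,254),(315,345),(362,268),(362,344)])/6+[190,220]
print((plane(t,q[:2],.12)*1000).round(1).tolist(),(plane(t,q[2:],0)*1000).round(1).tolist())
```

```text
[[423.6, 172.8, 120.0], [393.3, 173.6, 120.0], [394.2, 205.8, 120.0], [427.1, 206.4, 120.0]] [409.5 189.6 120. ]
[[425.0, 201.6, 0.0], [393.3, 202.9, 0.0]]
[[427.3, 171.3, 120.0], [394.1, 171.2, 120.0]] [[427.9, 173.9, 0.0], [397.0, 173.8, 0.0]]
```

The post stands upright at about (0.4095, 0.188), with its top and foot agreeing within ~2 mm. Next I'll go down over it and regrasp with the tool vertical.

>>> play_rows(increments=[[0.1,[1,-1,-40],[0,0,0]],[0.1,[0,0,-40],[0,0,0]],[0.1,[0,0,-30],[0,0,0]],[0.1,[0,0,-19],[0,0,0]],[0.4,[0,0,0],[0,0,0]],[0.6,[0,0,0],[0,0,0]],[0.7,[0,0,0],[0,0,0]],[0.8,[0,0,0],[0,0,0]],[1,[0,0,0],[0,0,0]],[1,[0,0,0],[0,0,0]],[1,[0,0,0],[0,0,0]]], squeeze=15)

```text
time: 15.92
tool_pos: [0.4098, 0.1868, 0.0767]
tool_rot: [3.14, -0.001, 1.574]
ft_force: [-1.0, -1.1, 6.5]
gripper_width: 0.0318
```

>>> play_rows(increments=[[1,[0,0,0],[0,0,0]],[1,[0,0,5],[0,0,0]],[1,[0,0,15],[0,0,0]],[1,[0,0,30],[0,0,0]],[1,[0,0,40],[0,0,0]],[1,[0,0,40],[0,0,0]],[1,[0,0,40],[0,0,0]],[1,[0,0,0],[0,0,0]]], squeeze=20)

```text
time: 16.92
tool_pos: [0.4111, 0.1873, 0.25]
tool_rot: [3.134, -0.003, 1.574]
ft_force: [-0.0, -0.0, -3.4]
gripper_width: 0.032
```

Run:
```python
from chk import *
o=env.get_obs();print({k:np.round(o[k],4).tolist() for k in("time","tool_pos","tool_rot","ft_force","gripper_width")})
crop(s,320,60,440,240,3.3,"pics/s14.png")
A=np.load("cams0.npz");crop({"color":A["top"]},380,165,490,280,7,"pics/sh.png");crop({"color":A["side"]},280,100,390,190,7,"pics/shs.png")
crop(t,380,165,490,280,7,"pics/sh2.png")
```

```text
{'time': 17.025, 'tool_pos': [0.4094, 0.1866, 0.2466], 'tool_rot': [3.1392, -0.0009, 1.5737], 'ft_force': [-0.7203, -0.2389, -3.1879], 'gripper_width': 0.0319}
```

View pics/s14.png

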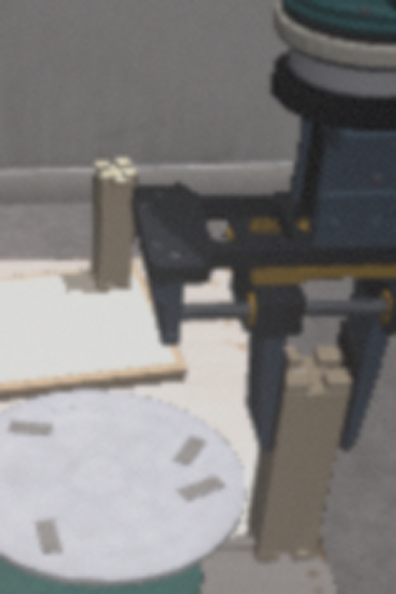

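View pics/sh2.png

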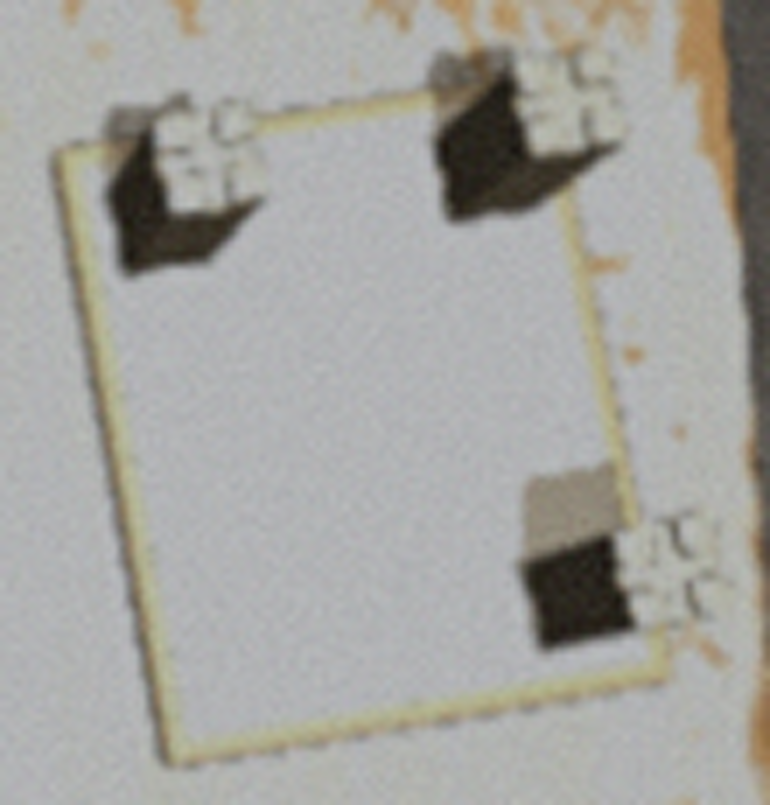

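View pics/shs.png

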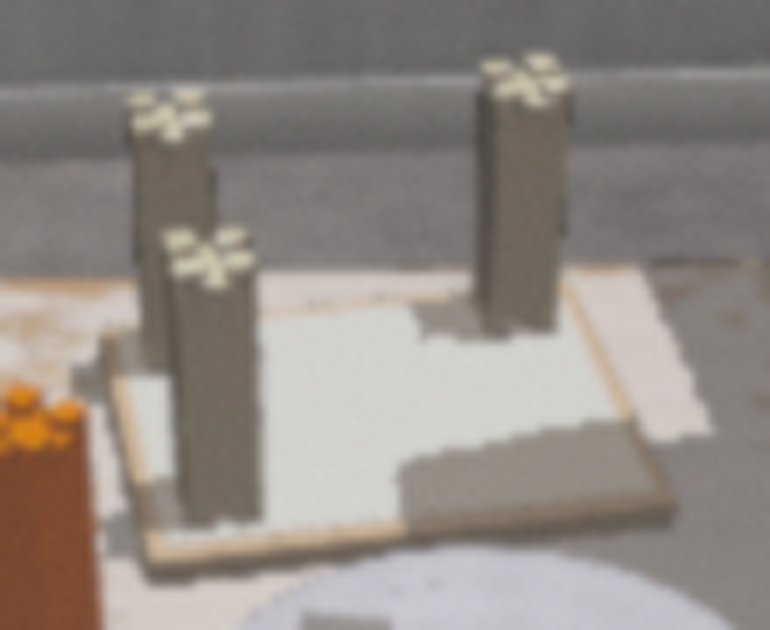

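Run:
```python
from chk import *
f=lambda c,q,z,o,k:(plane(c,(np.array(q,float)+.5)/k+np.array(o)-.5,z)*1000).round(1)[:,:2]
T=lambda q,z:f(t,q,z,(380,165),7)
S=lambda q,z:f(s,q,z,(280,100),7)
c=T([(58,150),(168,762),(667,682)],15e-3);print("top corners TL,BL,BR",c.tolist())
d=c[0]-c[1];e=c[1]-c[2];print(np.linalg.norm(d),np.linalg.norm(e),np.degrees(np.arctan2(d[1],d[0])),np.degrees(np.arctan2(e[1],e[0]))-90)
c2=S([(150,560),(672,498),(565,283)],15e-3);print("side corners",c2.tolist())
print("side BL cand (rim top edge)",S([(672,498),(672,505),(150,552)],15e-3).tolist())
print("P3 foot +y face",T([(522,562),(543,646)],15e-3).tolist())
print("P1 foot",T([(111,190),(125,272),(210,262)],15e-3).tolist())
print("P2 foot",T([(437,142),(453,220),(525,208)],15e-3).tolist())
print("side P3 foot +y face",S([(478,326),(556,330)],15e-3).tolist())
print("side P1 foot",S([(184,524),(261,520)],15e-3).tolist())
print("P1 top side",S([(164,232),(246,230),(257,263),(174,272)],135e-3).mean(0),"P3 top side",S([(480,64),(560,56),(570,88),(492,97)],135e-3).mean(0),"P2",S([(128,98),(205,92),(212,122),(137,130)],.135).mean(0))
```

```text
top corners TL,BL,BR [[613.3, -168.8], [398.2, -197.5], [420.9, -371.8]]
217.0062211089811 175.7719545320015 7.5998776125714995 7.420165238029952
side corners [[611.5, -169.5], [397.2, -201.8], [422.7, -374.4]]
side BL cand (rim top edge) [[397.2, -201.8], [397.9, -196.8], [611.6, -174.9]]
P3 foot +y face [[463.8, -323.8], [434.5, -329.3]]
P1 foot [[598.5, -186.9], [569.1, -190.4], [571.9, -220.5]]
P2 foot [[613.1, -303.4], [584.9, -307.2], [588.6, -333.1]]
side P3 foot +y face [[465.7, -339.3], [431.1, -334.0]]
side P1 foot [[597.9, -193.5], [566.5, -194.7]]
P1 top side [ 582.95  -204.925] P3 top side [ 449.25 -341.5 ] P2 [ 598.75  -319.375]
```

The post is held upright. Averaging the corner estimates (shelf edges, standing-post tops and feet, both views) gives about (0.4363, -0.224) with yaw 7.6°. I'll carry it high over the wheel.

>>> play_rows(increments=[[1,[12,-22,0],[0,0,0.01]],[1,[18,-38,0],[0,0,0.012]],[1,[18,-38,0],[0,0,0.012]],[1,[18,-38,0],[0,0,0.012]],[1,[18,-38,0],[0,0,0.012]],[1,[0,-38,0],[0,0,0.012]],[1,[-11,-38,0],[0,0,0.012]],[1,[-11,-38,0],[0,0,0.012]],[1,[-11,-38,0],[0,0,0.012]],[1,[-11,-38,0],[0,0,0.012]],[1,[-13,-34,0],[0,0,0.012]],[1,[0,-14,0],[0,0,0]]], squeeze=25)

```text
time: 18.62
tool_pos: [0.4355, -0.2263, 0.2452]
tool_rot: [3.142, -0.002, 1.702]
ft_force: [0.7, 0.3, -2.8]
gripper_width: 0.0318
```

>>> play_rows(increments=[[1,[0,-37,0],[0,0,0.007]],[1,[0,0,-40],[0,0,0]],[1,[0,0,-50],[0,0,0]],[1,[0,0,-30],[0,0,0]],[1,[0,0,0],[0,0,0]]])

```text
time: 19.25
tool_pos: [0.4354, -0.2609, 0.124]
tool_rot: [-3.139, -0.004, 1.711]
ft_force: [-0.2, 0.1, -2.7]
gripper_width: 0.032
```

Run:
```python
from chk import *
o=env.get_obs();print({k:np.round(o[k],4).tolist() for k in("time","tool_pos","tool_rot","ft_force","gripper_width")})
crop(t,370,165,490,280,6,"pics/t15.png");crop(s,280,80,400,180,6,"pics/s15.png")
```

```text
{'time': 19.35, 'tool_pos': [0.4371, -0.2622, 0.1269], 'tool_rot': [3.14, -0.0009, 1.7109], 'ft_force': [-0.2812, -0.9583, -2.1545], 'gripper_width': 0.0322}
```

View pics/t15.png

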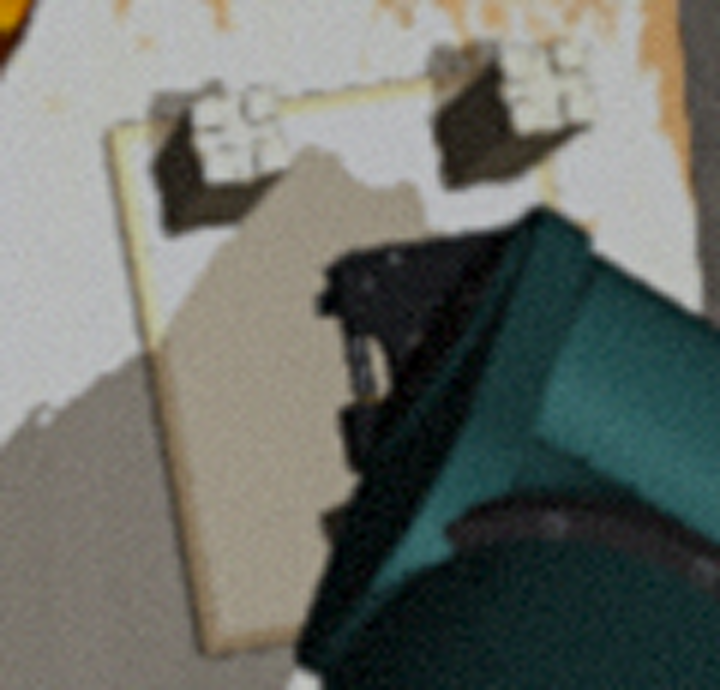

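View pics/s15.png

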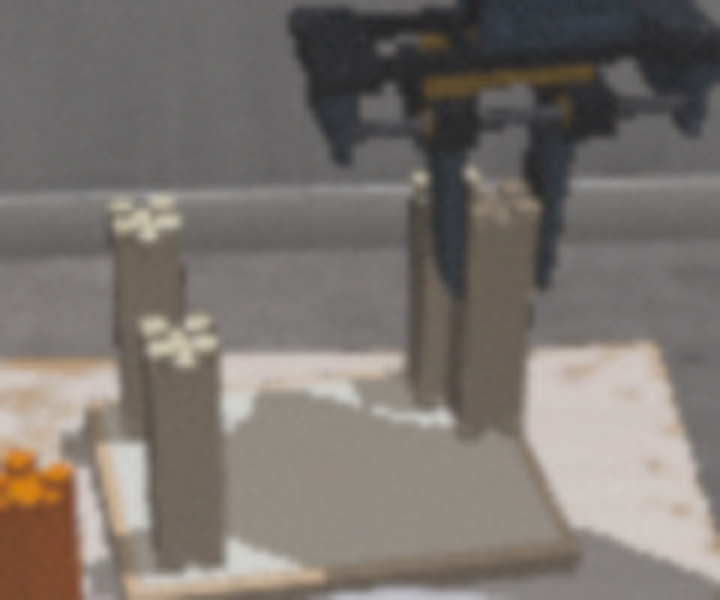

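I carried it 37 mm too far in -y (a miscount). It hit nothing and the foot is at z≈0.05. I'll move back over the corner and look from the side.

>>> play_rows(increments=[[1,[0,18,0],[0,0,0]],[1,[0,18,0],[0,0,-0.006]],[1,[0,0,0],[0,0,0]],[1,[0,0,0],[0,0,0]]])

```text
time: 19.85
tool_pos: [0.4371, -0.2261, 0.1269]
tool_rot: [3.139, -0.0, 1.705]
ft_force: [0.2, -0.3, -1.8]
gripper_width: 0.0319
```

Run:
```python
from chk import *
o=env.get_obs();print({k:np.round(o[k],4).tolist() for k in("time","tool_pos","tool_rot","ft_force","gripper_width")})
crop(t,370,165,490,280,6,"pics/t16.png");crop(s,280,80,400,180,6,"pics/s16.png")
```

```text
{'time': 19.95, 'tool_pos': [0.4369, -0.2265, 0.1267], 'tool_rot': [3.1394, -0.0004, 1.7047], 'ft_force': [0.9457, -0.3268, -3.5779], 'gripper_width': 0.0319}
```

View pics/t16.png

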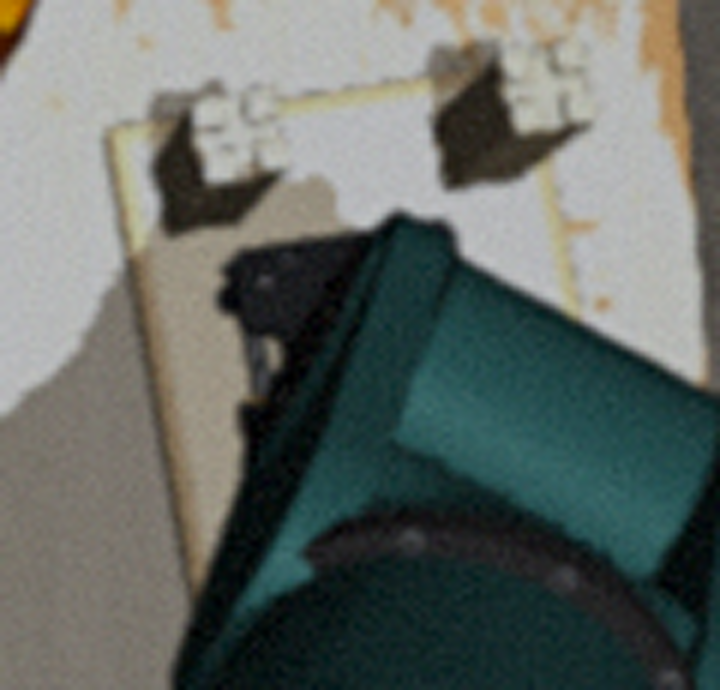

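View pics/s16.png

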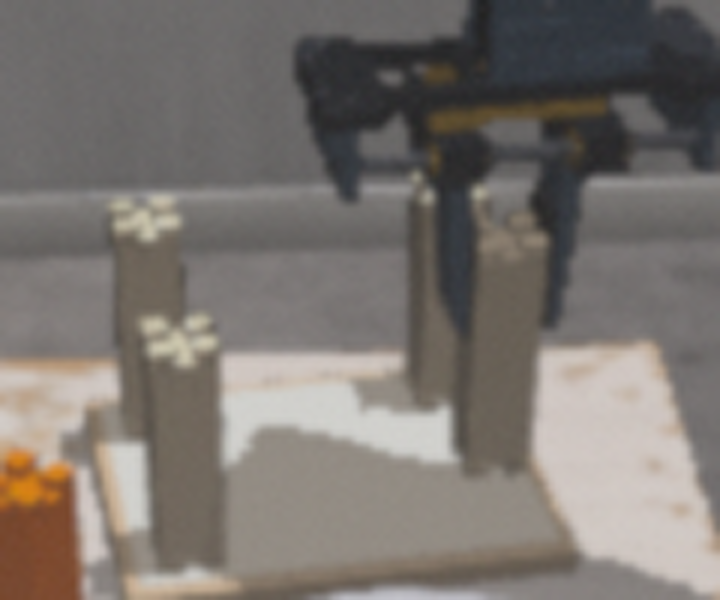

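>>> play_rows(increments=[[1,[0,1,-15],[0,0,0]],[1,[0,0,-10],[0,0,0]],[1,[0,0,-6],[0,0,0]],[1,[0,0,0],[0,0,0]],[1,[0,0,0],[0,0,0]]])

```text
time: 20.58
tool_pos: [0.4369, -0.2254, 0.0956]
tool_rot: [3.14, -0.001, 1.705]
ft_force: [0.5, 0.5, -2.0]
gripper_width: 0.0321
```

Run:
```python
from chk import *
o=env.get_obs();print({k:np.round(o[k],4).tolist() for k in("time","tool_pos","tool_rot","ft_force","gripper_width")})
crop(s,290,90,390,180,8,"pics/s17.png")
def bx(cx,cy,zb,yaw):
    a=np.radians(yaw);P=[]
    for z in(zb,zb+.12):
        for u,v in((-16,16),(16,16),(16,-16),(-16,-16)):
            P.append([(cx+u*np.cos(a)-v*np.sin(a))/1e3,(cy+u*np.sin(a)+v*np.cos(a))/1e3,z])
    return np.array(P)
print("pred",((proj(s,bx(436.3,-224,.019,7.6))-[290,90])*8).round(0).tolist())
```

```text
{'time': 20.675, 'tool_pos': [0.437, -0.2254, 0.0958], 'tool_rot': [3.1392, -0.0003, 1.7046], 'ft_force': [0.2711, 0.3065, -3.4676], 'gripper_width': 0.0321}
pred [[624.0, 625.0], [537.0, 634.0], [517.0, 585.0], [602.0, 576.0], [648.0, 329.0], [554.0, 338.0], [532.0, 292.0], [623.0, 283.0]]
```

View pics/s17.png

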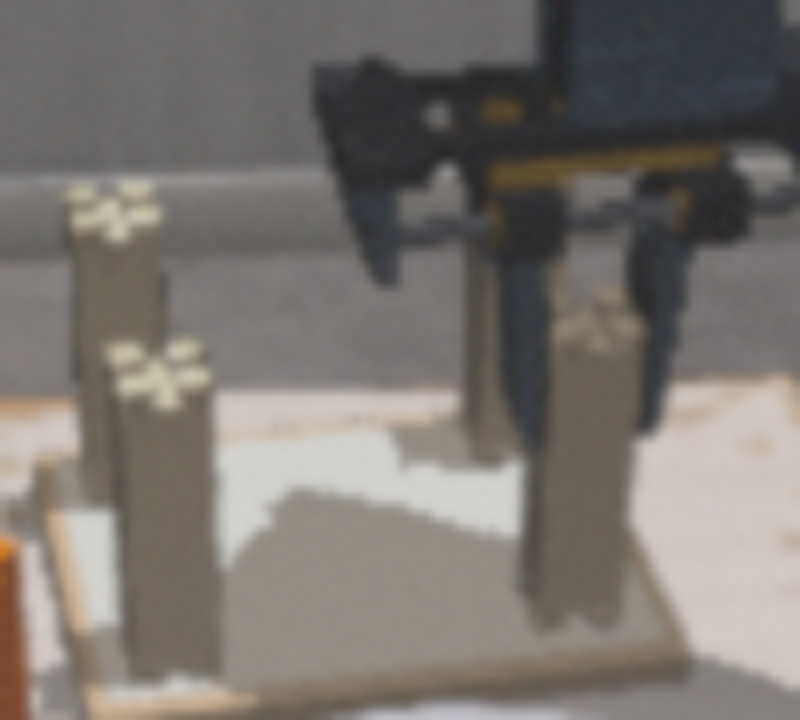

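The side view puts the held post within about 1 px of where it should be. I'll lower it gently to contact.

>>> play_rows(increments=[[1,[0,0,-1.5],[0,0,0]],[1,[0,0,-1],[0,0,0]],[1,[0,0,-0.5],[0,0,0]],[1,[0,0,0],[0,0,0]]])

```text
time: 21.18
tool_pos: [0.4367, -0.2253, 0.0924]
tool_rot: [3.14, -0.001, 1.705]
ft_force: [-1.5, 0.6, -2.9]
gripper_width: 0.032
```

>>> play_rows(increments=[[1,[0,0,-0.5],[0,0,0]],[1,[0,0,-0.5],[0,0,0]],[1,[0,0,0],[0,0,0]]])

```text
time: 21.55
tool_pos: [0.4368, -0.2253, 0.0917]
tool_rot: [3.14, -0.001, 1.705]
ft_force: [-0.8, 0.8, 4.6]
gripper_width: 0.0319
```

Contact at +4.6 N, at the height I expected. I'll release and retreat up and away so both cameras can see.

>>> play_rows(increments=[[0.6,[0,0,0],[0,0,0]],[0.5,[0,0,0],[0,0,0]],[0.3,[0,0,0],[0,0,0]],[0.2,[0,0,0],[0,0,0]],[0.1,[0,0,10],[0,0,0]],[0,[0,0,30],[0,0,0]],[0,[0,0,40],[0,0,0]],[0,[0,0,50],[0,0,0]],[0,[20,45,20],[0,0,0]],[0,[20,50,0],[0,0,0]],[0,[10,50,0],[0,0,0]],[0,[0,50,0],[0,0,0]]])

```text
time: 23.05
tool_pos: [0.4872, -0.0286, 0.2424]
tool_rot: [3.139, -0.0, 1.705]
ft_force: [1.1, -0.5, 0.9]
gripper_width: 0.0916
```

>>> play_rows(increments=[[0,[0,50,0],[0,0,0]],[0,[0,50,0],[0,0,0]],[0,[0,50,0],[0,0,0]],[0,[0,0,0],[0,0,0]]])

```text
time: 23.55
tool_pos: [0.4865, 0.1221, 0.2422]
tool_rot: [3.139, -0.001, 1.708]
ft_force: [0.1, -0.3, -0.2]
gripper_width: 0.0914
```

Run:
```python
from chk import *
o=env.get_obs();print({k:np.round(o[k],4).tolist() for k in("time","tool_pos","tool_rot","ft_force","gripper_width")})
np.savez("cams1.npz",top=t["color"],side=s["color"])
crop(t,380,165,490,280,7,"pics/t18.png");crop(s,285,95,385,180,8,"pics/s18.png")
```

```text
{'time': 23.65, 'tool_pos': [0.4866, 0.1198, 0.2419], 'tool_rot': [3.1394, -0.0005, 1.7059], 'ft_force': [-0.0287, -1.1425, 0.0969], 'gripper_width': 0.0913}
```

View pics/t18.png

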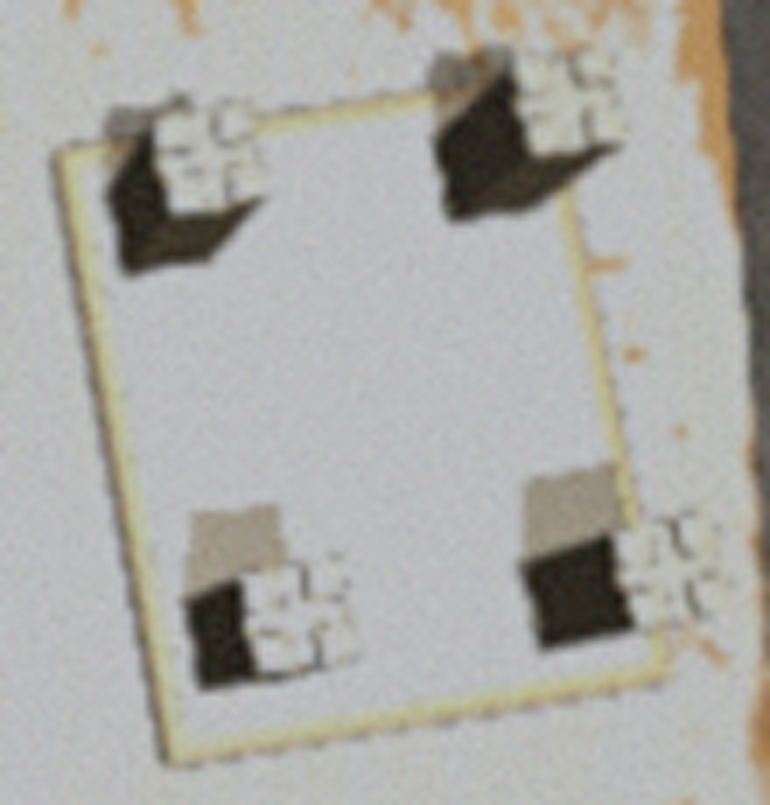

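View pics/s18.png

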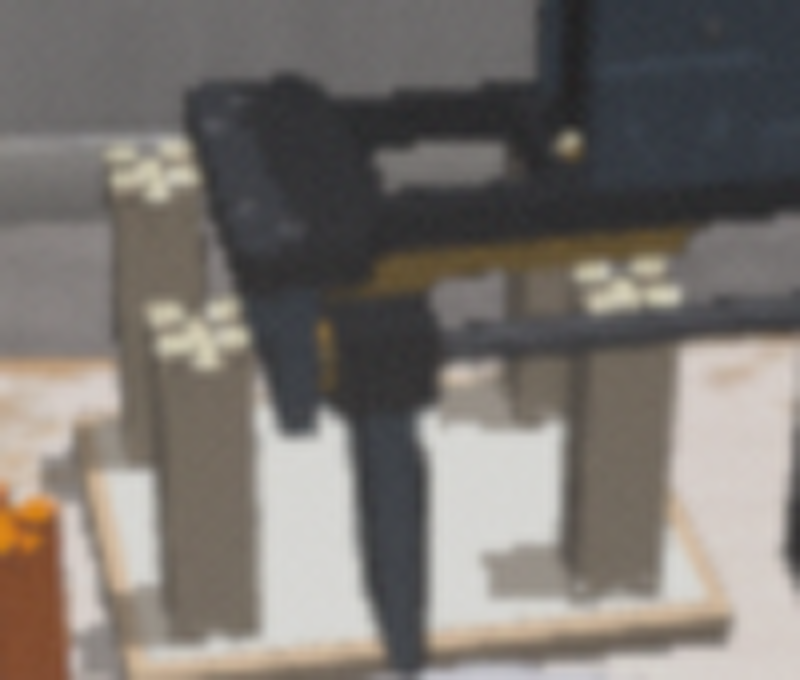

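Run:
```python
from chk import *
f=lambda c,q,z,o,k:(plane(c,(np.array(q,float)+.5)/k+np.array(o)-.5,z)*1000).round(1)[:,:2]
T=lambda q,z:f(t,q,z,(380,165),7)
S=lambda q,z:f(s,q,z,(285,95),8)
a=np.radians(7.6);R=np.array([[np.cos(a),np.sin(a)],[-np.sin(a),np.cos(a)]])
N=T([(187,598),(203,688)],.015);P3=T([(522,562),(543,646)],.015);P1=T([(111,190),(125,272)],.015);P2=T([(437,142),(453,220)],.015)
BL,BR,TL=T([(168,762),(667,682),(58,150)],.015)
print("foot: new-P3 (want 0,116)",((N-P3)@R.T).round(1).tolist(),"P1-new (150,0)",((P1-N)@R.T).round(1).tolist(),"P2-P3 (150,0)",((P2-P3)@R.T).round(1).tolist())
for n,p in(("new",N),("P3",P3),("P1",P1)):print(n,"lower corner from BL",(R@(p[1]-BL)).round(1))
n=T([(243,583),(343,556),(357,657),(258,680)],.135);p3=T([(612,530),(705,512),(725,612),(633,632)],.135);p1=T([(155,108),(250,92),(268,195),(168,213)],.135);p2=T([(512,55),(610,43),(625,145),(528,158)],.135)
m=lambda x:x.mean(0)
print("tops",m(n),m(p3),m(p1),m(p2));print("new-P3",R@(m(n)-m(p3)),"P1-new",R@(m(p1)-m(n)),"P2-P3",R@(m(p2)-m(p3)),"P1-P2",R@(m(p1)-m(p2)))
print("new edge yaw",[np.degrees(np.arctan2(*(d[::-1]))).round(1) for d in (n[0]-n[3],n[1]-n[2],N[0]-N[1],P3[0]-P3[1],P1[0]-P1[1])])
ns=S([(573,265),(668,257),(682,303),(587,315)],.135);p1s=S([(148,306),(238,298),(250,345),(162,356)],.135)
print("side: P1-new tops",R@(m(p1s)-m(ns)),m(ns))
print("side foot P1-new",((S([(165,642),(257,633)],.015)-S([(660+0-82,597),(660,590)],.015))@R.T).round(1).tolist())
```

```text
foot: new-P3 (want 0,116) [[6.1, 117.4], [4.5, 119.1]] P1-new (150,0) [[145.5, 0.5], [147.3, 0.8]] P2-P3 (150,0) [[150.7, 0.5], [152.0, 2.0]]
new lower corner from BL [ 23.  -16.4]
P3 lower corner from BL [  18.5 -135.4]
P1 lower corner from BL [170.3 -15.6]
tops [ 438.125 -222.575] [ 449.8 -338.8] [ 586.375 -202.05 ] [ 600.6   -317.675]
new-P3 [  3.79905753 116.74811952] P1-new [149.66226625   0.73768911] P2-P3 [152.26921971   0.99516464] P1-P2 [  1.19210406 116.49064399]
new edge yaw [np.float64(6.1), np.float64(4.9), np.float64(7.5), np.float64(10.6), np.float64(6.8)]
side: P1-new tops [146.66209761   0.17957788] [ 437.925 -223.725]
side foot P1-new [[150.9, 0.4], [148.0, -0.2]]
```

The offset readings are scattered: 0 to +4 mm along the shelf's x, about 0 along y. I'll average several frames to get a sharper measurement.

Run:
```python
from station import env
from h import *
T=np.mean([env.camera("top")["color"].astype(float) for _ in range(12)],0)
np.save("Tavg.npy",T)
g=T[:,:,::-1]
def big(x0,y0,x1,y1,k,fn):
    c=g[y0:y1,x0:x1]; c=np.clip((c-20)*1.25,0,255).astype(np.uint8);cv2.imwrite(fn,cv2.resize(c,None,fx=k,fy=k,interpolation=cv2.INTER_CUBIC))
big(400,240,440,278,14,"pics/n1.png");big(450,232,490,270,14,"pics/n2.png");big(390,170,430,208,14,"pics/n3.png")
a=[cv2.imread(f"pics/n{i}.png") for i in(1,2)]
```

```text
(no output)
```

View pics/n1.png

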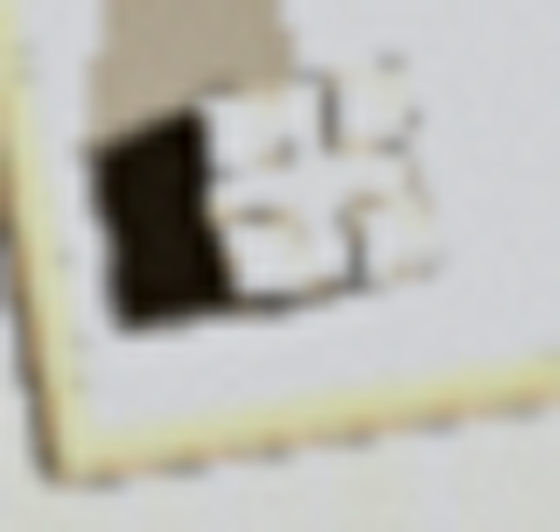

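View pics/n2.png

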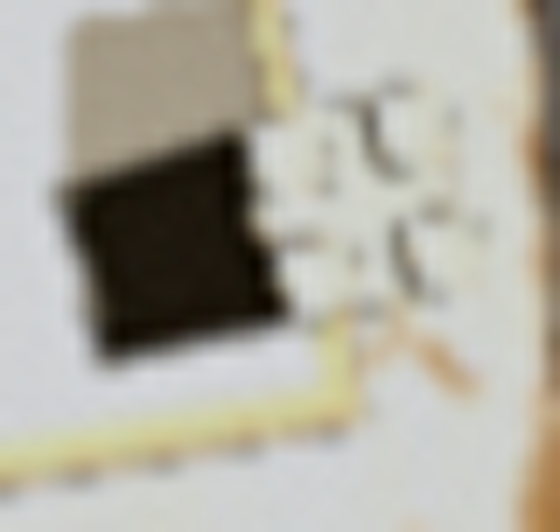

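View pics/n3.png

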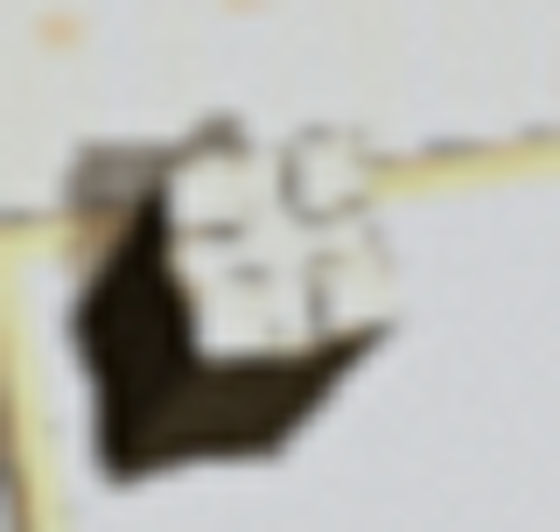

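Run:
```python
from chk import *
a=np.radians(7.6);R=np.array([[np.cos(a),np.sin(a)],[-np.sin(a),np.cos(a)]])
f=lambda q,z,o:(plane(t,(np.array(q,float)+.5)/14+np.array(o)-.5,z)*1000)[:,:2]
o1,o2,o3=(400,240),(450,232),(390,170)
N=f([(317,179)],.135,o1)[0];P3=f([(365,200)],.135,o2)[0];P1=f([(280,246)],.135,o3)[0]
print("top centres",N,P3,P1,"new-P3",R@(N-P3),"P1-new",R@(P1-N))
n=f([(95,155),(115,328)],.015,o1);p=f([(65,195),(100,365)],.015,o2);q=f([(78,325),(112,485)],.015,o3)
print("foot new-P3",((n-p)@R.T).round(1),"P1-new",((q-n)@R.T).round(1),"P1-P3",((q-p)@R.T).round(1))
cBL=f([(60,485)],.015,o1)[0];cBR=f([(352,425)],.015,o2)[0]
print("corner",cBL,cBR,"edge yaw",np.degrees(np.arctan2(*(cBL-cBR)[::-1]))-90)
print("new foot corners rel BL",((n-cBL)@R.T).round(1),"P3 rel",((p-cBL)@R.T).round(1))
s2=np.mean([env.camera("side")["color"].astype(float) for _ in range(10)],0);np.save("Savg.npy",s2)
g=np.clip((s2[:,:,::-1]-20)*1.25,0,255).astype(np.uint8)
cv2.imwrite("pics/m1.png",cv2.resize(g[120:180,340:385],None,fx=12,fy=12,interpolation=cv2.INTER_CUBIC)[:600])
```

```text
top centres [ 439.55966856 -221.99775712] [ 450.57142468 -339.94325329] [ 584.45958492 -201.78907129] new-P3 [  4.68402178 118.36578381] P1-new [146.29977671   0.86722356]
foot new-P3 [[  6.1 117.4]
 [  6.1 119.6]] P1-new [[144.5   1.6]
 [145.3  -1.1]] P1-P3 [[150.7 119. ]
 [151.4 118.5]]
corner [ 396.4317345  -198.00785442] [ 421.18377038 -371.42620045] edge yaw 8.122974618936496
new foot corners rel BL [[ 54.8 -16. ]
 [ 24.9 -14.1]] P3 rel [[  48.6 -133.4]
 [  18.8 -133.7]]
```

View pics/m1.png

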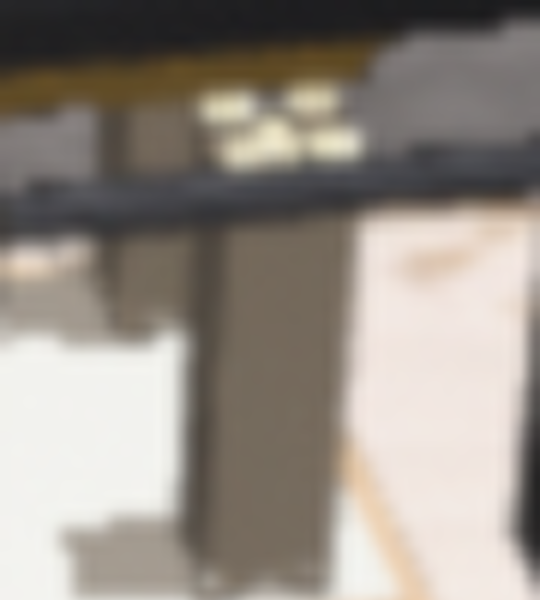

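Averaged frames agree: the post is about 4.5 mm too far along the shelf's +x (P3 feet/tops +6.1/+4.7, P1 +5/+3.7), about right in y, and perhaps 2–3° short in yaw. I'll regrasp it upright, lift it a few mm and correct.

>>> play_rows(increments=[[0,[0,-50,0],[0,0,0]],[0,[0,-50,0],[0,0,0]],[0,[0,-50,0],[0,0,0]],[0,[0,-50,0],[0,0,0]],[0,[-10,-50,0],[0,0,0]],[0,[-20,-50,0],[0,0,0]],[0,[-20,-45,0],[0,0,0.005]],[0,[0,0,0],[0,0,0]],[0,[0,0,0],[0,0,0]]])

```text
time: 26.08
tool_pos: [0.4368, -0.2251, 0.2415]
tool_rot: [3.14, -0.001, 1.709]
ft_force: [-0.7, 0.1, 0.9]
gripper_width: 0.0914
```

Run:
```python
from chk import *
o=env.get_obs();print({k:np.round(o[k],4).tolist() for k in("time","tool_pos","tool_rot","ft_force","gripper_width")})
crop(s,310,60,410,180,5,"pics/s19.png")
```

```text
{'time': 26.175, 'tool_pos': [0.4371, -0.2245, 0.2415], 'tool_rot': [3.1397, -0.0008, 1.7107], 'ft_force': [-0.4067, 0.2581, 1.3355], 'gripper_width': 0.0914}
```

View pics/s19.png

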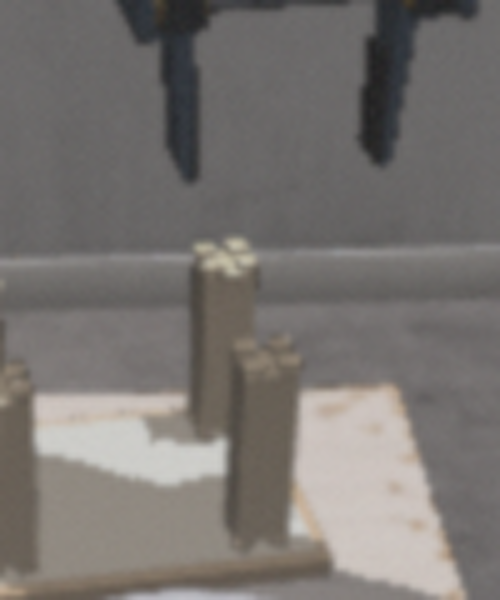

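>>> play_rows(increments=[[0.1,[0,0,-45],[0,0,0]],[0.1,[0,0,-45],[0,0,0]],[0.1,[0,0,-38],[0,0,0]],[0.1,[0,0,-20],[0,0,0]],[0.4,[0,0,0],[0,0,0]],[0.6,[0,0,0],[0,0,0]],[0.7,[0,0,0],[0,0,0]],[0.8,[0,0,0],[0,0,0]],[1,[0,0,0],[0,0,0]],[1,[0,0,0],[0,0,0]],[1,[0,0,0],[0,0,0]]], squeeze=12)

```text
time: 27.55
tool_pos: [0.4369, -0.2254, 0.0938]
tool_rot: [3.139, -0.0, 1.71]
ft_force: [-0.6, 0.0, 6.3]
gripper_width: 0.0321
```

>>> play_rows(increments=[[1,[0,0,2],[0,0,0]],[1,[0,0,3],[0,0,0]],[1,[-2.2,-0.6,0],[0,0,0.01]],[1,[-2.2,-0.6,0],[0,0,0.01]],[1,[0,0,0],[0,0,0]],[1,[0,0,0],[0,0,0]],[1,[0,0,-2],[0,0,0]],[1,[0,0,-1.5],[0,0,0]],[1,[0,0,-0.5],[0,0,0]],[1,[0,0,0],[0,0,0]]], squeeze=20)

```text
time: 28.8
tool_pos: [0.4323, -0.2264, 0.0944]
tool_rot: [3.14, -0.001, 1.73]
ft_force: [-0.1, -0.5, -1.7]
gripper_width: 0.0316
```

>>> play_rows(increments=[[1,[0,0,0],[0,0,-0.01]],[1,[0,0,-0.5],[0,0,0]],[1,[0,0,-0.4],[0,0,0]],[1,[0,0,0],[0,0,0]]])

```text
time: 29.3
tool_pos: [0.4324, -0.2265, 0.0938]
tool_rot: [3.14, -0.001, 1.72]
ft_force: [-0.8, 0.3, 3.2]
gripper_width: 0.0319
```

Contact at +3 N. I'll release and withdraw further this time, so that neither camera is blocked.

>>> play_rows(increments=[[0.6,[0,0,0],[0,0,0]],[0.5,[0,0,0],[0,0,0]],[0.3,[0,0,0],[0,0,0]],[0.2,[0,0,0],[0,0,0]],[0.1,[0,0,10],[0,0,0]],[0,[0,0,30],[0,0,0]],[0,[0,0,40],[0,0,0]],[0,[0,0,50],[0,0,0]],[0,[20,45,30],[0,0,0]],[0,[20,50,30],[0,0,0]],[0,[10,50,30],[0,0,0]],[0,[0,50,0],[0,0,0]]])

```text
time: 30.8
tool_pos: [0.4836, -0.0299, 0.3168]
tool_rot: [3.135, 0.0, 1.72]
ft_force: [0.7, 0.1, -0.5]
gripper_width: 0.0911
```

>>> play_rows(increments=[[0,[0,55,0],[0,0,0]],[0,[0,55,0],[0,0,0]],[0,[0,55,0],[0,0,0]],[0,[0,55,0],[0,0,0]],[0,[0,55,0],[0,0,0]],[0,[0,0,0],[0,0,0]]])

```text
time: 31.55
tool_pos: [0.4819, 0.2463, 0.3142]
tool_rot: [3.139, -0.001, 1.723]
ft_force: [-0.1, -1.1, 0.7]
gripper_width: 0.0911
```

Run:
```python
from station import env
from h import *
o=env.get_obs();print({k:np.round(o[k],4).tolist() for k in("time","tool_pos","gripper_width")})
T=np.mean([env.camera("top")["color"].astype(float) for _ in range(12)],0)
S=np.mean([env.camera("side")["color"].astype(float) for _ in range(10)],0)
np.save("T2.npy",T);np.save("S2.npy",S)
def big(g,x0,y0,x1,y1,k,fn):
    c=g[y0:y1,x0:x1,::-1]; c=np.clip((c-20)*1.25,0,255).astype(np.uint8);cv2.imwrite(fn,cv2.resize(c,None,fx=k,fy=k,interpolation=cv2.INTER_CUBIC))
big(T,400,240,440,278,14,"pics/n4.png");big(S,285,95,385,180,8,"pics/m4.png");big(T,0,0,640,400,1.2,"pics/all.png")
big(T,450,232,490,270,14,"pics/n5.png")
```

```text
{'time': 31.55, 'tool_pos': [0.4819, 0.2463, 0.3142], 'gripper_width': 0.0911}
```

View pics/n4.png

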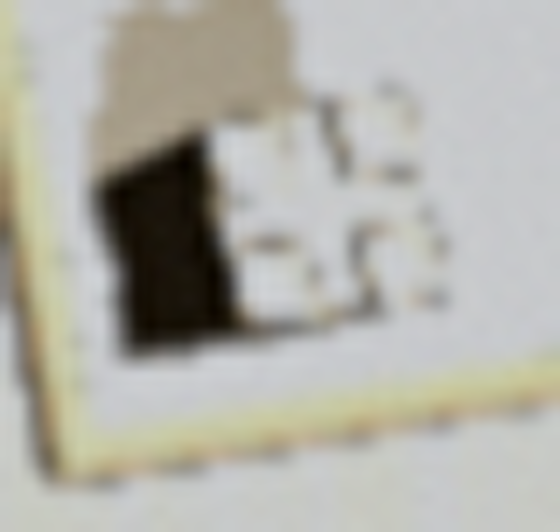

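View pics/m4.png

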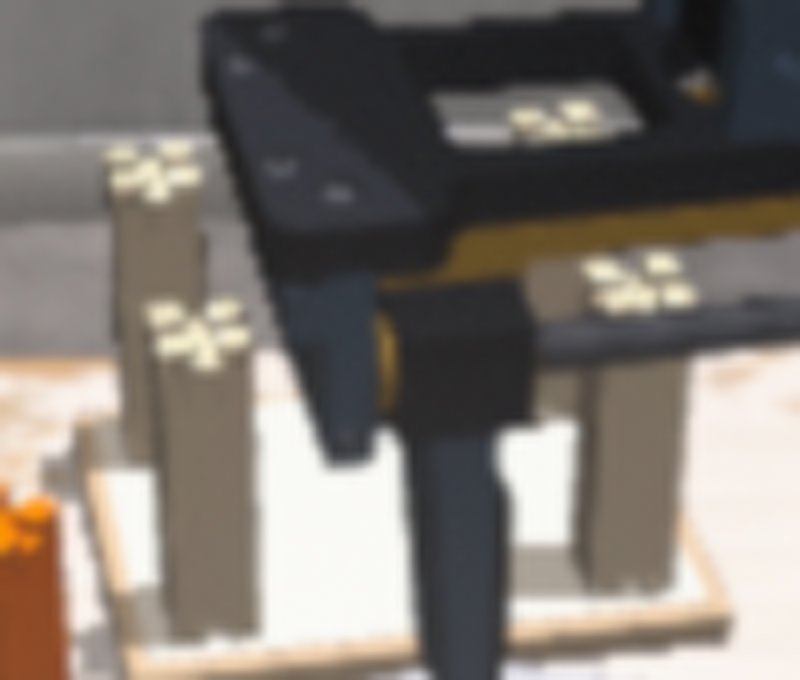

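View pics/all.png

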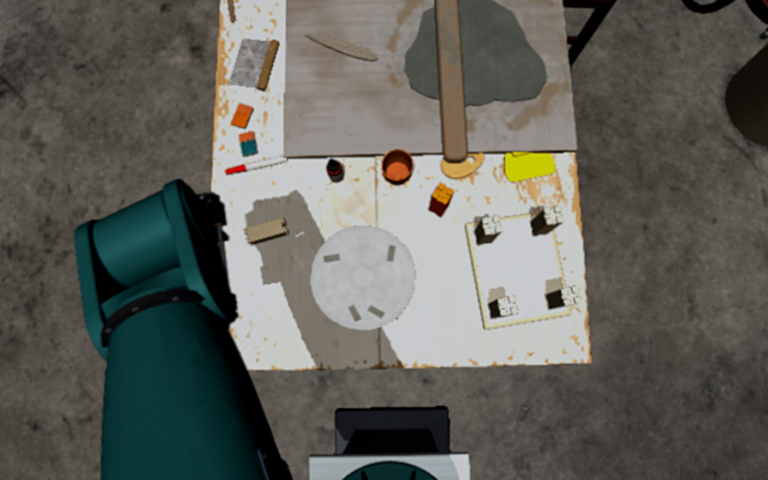

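Run:
```python
from chk import *
for yw in (7.6,8.1):
    a=np.radians(yw);R=np.array([[np.cos(a),np.sin(a)],[-np.sin(a),np.cos(a)]])
    f=lambda q,z,o:(plane(t,(np.array(q,float)+.5)/14+np.array(o)-.5,z)*1000)[:,:2]
    o1,o2,o3=(400,240),(450,232),(390,170)
    N=f([(324,209)],.135,o1)[0];P3=f([(365,200)],.135,o2)[0];P1=f([(280,246)],.135,o3)[0]
    print(yw,"tops new-P3",(R@(N-P3)).round(1),"P1-new",(R@(P1-N)).round(1))
    n=f([(98,188),(120,355)],.015,o1);p=f([(65,195),(100,365)],.015,o2);q=f([(78,325),(112,485)],.015,o3)
    print("foot new-P3",((n-p)@R.T).mean(0).round(1),"P1-new",((q-n)@R.T).mean(0).round(1))
    cBL=f([(60,485)],.015,o1)[0];print("new foot corners rel BL (19,-16 low)",((n-cBL)@R.T).round(1).tolist(),((p-cBL)@R.T).round(1).tolist())
    f8=lambda q,z:(plane(s,(np.array(q,float)+.5)/8+np.array((285,95))-.5,z)*1000)[:,:2]
    ns=f8([(582,262),(675,254),(694,298),(598,310)],.135);p1=f8([(148,306),(238,298),(250,345),(162,356)],.135)
    p3=f8([(508,110),(592,102),(604,128),(520,140)],.135)
    print("side tops P1-new",(R@(p1.mean(0)-ns.mean(0))).round(1),"new-P3",(R@(ns.mean(0)-p3.mean(0))).round(1))
```

```text
7.6 tops new-P3 [-1.000e-01  1.181e+02] P1-new [151.    1.1]
foot new-P3 [  0.9 118.8] P1-new [150.1  -0. ]
new foot corners rel BL (19,-16 low) [[49.1, -15.5], [20.2, -14.1]] [[48.6, -133.4], [18.8, -133.7]]
side tops P1-new [150.5   2.2] new-P3 [1.000e-01 1.222e+02]
8.1 tops new-P3 [  1.  118.1] P1-new [151.   -0.2]
foot new-P3 [  2.  118.7] P1-new [150.1  -1.3]
new foot corners rel BL (19,-16 low) [[48.9, -15.9], [20.1, -14.3]] [[47.5, -133.8], [17.6, -133.9]]
side tops P1-new [150.6   0.9] new-P3 [  1.2 122.2]
```

The placement is now within about 1–2 mm by every measure. The short post at (266,230) in the 1.2x picture, the cup and the bottle are where they were, and the arm is clear. I'm handing the job in.

Run:
```python
from station import env
print(env.close_job(), env.get_obs()["time"])
```

```text
the job is handed in; nothing more can be done
the job is handed in; nothing more can be done
```

The 120 mm post now stands upright and released in the empty corner of the shelf. I handed the job in at about 32 s, with the arm well clear.

- **Tipping up:** I gripped one end lightly and raised it while the other end stayed on the table. The foot slid about 10 mm on the table as it came up. I let the post go once it stood upright, then regrasped it from above and carried it over.
- **Carrying:** I overshot the corner by 37 mm because of a miscount. Nothing was touched, and I moved back.
- **Placing:** The first set-down was about 4.5 mm too far along the shelf's x. I regrasped the post, lifted it a few millimetres and corrected it. Each set-down touched the shelf with only about 3–5 N.

| Last check | Measured | Should be |
|---|---|---|
| Distance to standing post 1, along the shelf's x | 150–151 mm | 150 mm |
| Offset from standing post 3, along the shelf's x | 0–2 mm | 0 mm |
| Distance to standing post 3, along the shelf's y (top view) | about 118–119 mm | 116 mm |

- **Disagreements:** Standing posts 1 and 3 also measured about 3 mm too far apart in the top view before the correction, so part of that y excess is probably camera error. The side view gave 122 mm, but from a partly hidden post, so I trusted it less.
- **Squareness:** The gripper set the post down at about 8.5°, and I measured the shelf at 7.4–8.6°. I did not measure the post's own angle reliably after the last set-down.
- **Other things:** The short post, standing posts, cup, bottle and orange look-alike looked unmoved in the last top picture.

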